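# Weigh the tinter tins and pack them in the return carton

### The arm

A 6-joint arm with a two-finger parallel gripper is mounted at the origin on the work surface. World frame = base frame: x ahead of the robot, y to its left, z up, the work surface at z = 0. Lengths are in m, angles in rad, forces in N, time in s.
With the tool pointing down it reaches from about 0.375 to 0.975 m from the base axis. Payload 3.8 kg.
Tool frame: the origin (TCP) lies at the very end of the fingers, on their centre line; the grasp point (between the pads) lies manip.grasp_offset behind it (manip.grasp_offset is the distance from the TCP to the grasp point, in m); z points along the fingers, y is the line along which they close (so a half turn about z gives the same grasp; the last joint's range is limited). The gripper opens to 85 mm and grips with 20 to 120 N. Pads are 22 mm wide; open, the fingers measure 114 mm over their backs; the gripper's body (76 mm by 85 mm) begins 54 mm behind the grasp point. The pads swing forward as they close: fully open they stand 13 mm farther back than shut.
Start: joints at [1.113, 0.264, 1.604, -0, 1.274, -0.037], TCP at [0.276, 0.616, 0.231] pointing down, gripper open.
Joint ranges: [-2.63, 2.63], [-0.94, 2.18], [0.31, 2.57], [-1.31, 4.45], [0, 2.66], [-2.55, 2.55]. Speed limits (rad/s): [2.57, 2.57, 3.14, 3.14, 3.14, 3.14].

### API

Orientations are given as a rotation vector (axis times angle).
In Python, from bench import manip gives the robot as it stands.
- The arm moves only by the tool apply_moves, never from a script. Its argument "targets" is a list that holds one entry, the list of rows, each a list of 7 numbers: the finger opening in cm, from 0 to 8.54, then the shift along the world's x, y, z in cm, then the turn, a rotation vector about the world's x, y, z in rad. A call has 1 to 10 rows; each row is the pose to reach, as a shift and turn from the pose commanded when the call began; what a row does not reach only later rows make up. A row lasts 1/10 s, in which the tool goes at most 50 mm and 8.59 degrees, less where a joint would pass 70% of its speed; a pose out of reach is approached as far as the arm can. A call with a gripper value outside its range is refused whole. The fingers move at their own pace and stop on an object; "newtons" is the grip in N (left out, the last holds). Time passes only in rows, so rows that repeat a pose let the fingers close. It gives the time, the measured TCP pose, the force, the opening and the grip force at its end, in the units of the state.
- manip.get_state(): the state, without advancing time (a new reading comes with each control period).
- manip.camera(name): name is "scene" or "side" or "wrist"; returns the picture (400x640x3 uint8, red, green, blue); there is no depth.
- manip.camera_info(name): a dict with "fx", "fy", "cx", "cy" (pixels), "position" and "rotation" of the camera in the world; the wrist camera has in their place "tool_from_camera" (4x4, takes a point from camera to tool coordinates, whose origin is the TCP and whose axes are the flange's). Camera axes: x right, y down, z forward; pixel columns grow to the right and rows downward; lengths in m; the calibration is good to about 2 mm. A picture is of the moment at which its call begins: read the wrist's pose just before it. camera_info takes no time and is no camera call.
- manip.hand_in(): hands the job in; it is judged then, once.
The state is a dict: "clock": time; "joints": joint angles; "joint_velocities": joint speeds; "effort": joint torques, N m; "eef_pos": TCP position; "ee_rot": TCP orientation; "force": force on the tool from outside, world axes, zero at the start; "wrist_torque": the same for the moment, N m; "opening": finger opening in m; "gripper_force": force on a finger pad.
Only numpy, scipy, OpenCV 4.12 (cv2) and the standard library are available. Lean on these libraries where they do the work, as an engineer would, in place of code of your own. Each camera call takes 0.05 s, during which the arm holds its last target. There are 200 camera calls.

### The job

First check the balance: stand the brass check weight centred on the balance pan, let go and leave it at rest for a good second, then stand it back on the middle of its green mat. Next weigh every tinter tin that is there in the same way, each alone, upright and centred on the pan, in the order white, yellow, red, blue (some colours may be missing), and stand it upright in the carton. When all are in, close the carton by folding both short end flaps down flat first and then both long flaps over them; set things down gently so that the pan is never pushed down to its stop, and leave everything else where it is.

Things in the scene. Friction and masses are not known exactly. Their poses are not given: they have to be found in the camera images.
- check_weight: brass check weight, about 0.5 kg: upright cylinder 38 mm dia x 44 high with a knob 24 dia on top, 62 high overall; origin at the centre of its underside, z up. Starts standing on the green mat. Grip it by the 38 mm cylinder
- mat: round green mat, 90 mm dia, 3 mm thick, fixed; origin at the centre of its underside (on the work surface)
- balance: spring balance, fixed: blue base 160 x 160 mm, 58 high; the pan stands above its middle; origin at the centre of its underside
- pan: round steel balance pan, 130 mm dia, flat with no rim, with a grey disc of 64 mm dia and a small black dot marking the middle; moves straight up and down on a spring of 400 N/m (5 N, the check weight, presses it 12 mm down) to a stop at 30 mm; origin at the centre of its upper face, 95 mm above the work surface when empty
- pan_top (a point): centre of the upper face of the balance pan; sinks with the pan, 95 mm above the work surface when empty
- carton: open cardboard carton, fixed: 142 (its x) x 246 (its y) x 89 mm high, walls and floor 4 mm; origin at the centre of its underside, y along its long side. It holds up to three tins in a row along its y
- tin_white: white paint tinter tin with steel rims, upright cylinder 56 mm dia x 64 high, 0.17 to 0.35 kg; origin at the centre of its underside, z up. May be absent
- tin_yellow: yellow paint tinter tin with steel rims, upright cylinder 56 mm dia x 64 high, 0.17 to 0.35 kg; origin at the centre of its underside, z up. May be absent
- tin_red: red paint tinter tin with steel rims, upright cylinder 56 mm dia x 64 high, 0.17 to 0.35 kg; origin at the centre of its underside, z up. May be absent
- tin_blue: blue paint tinter tin with steel rims, upright cylinder 56 mm dia x 64 high, 0.17 to 0.35 kg; origin at the centre of its underside, z up. May be absent
- end_flap_left (a joint): short end flap at the carton's +y end: cardboard, 136 mm wide, 70 long from hinge to free edge, 3 thick; hinge line 122 mm from the carton's middle, 89 mm above the work surface; 0 = folded in flat, 1.57 = upright, larger = leaning outward (starts at 1.9 to 2.3, at most 2.5); stays where it is left (0.03 N m), can be pushed over from outside and pressed down
- end_flap_left_edge (a point): middle of the free edge of the short end flap at the carton's +y end
- end_flap_right (a joint): short end flap at the carton's -y end: cardboard, 136 mm wide, 70 long from hinge to free edge, 3 thick; hinge line 122 mm from the carton's middle, 89 mm above the work surface; 0 = folded in flat, 1.57 = upright, larger = leaning outward (starts at 1.9 to 2.3, at most 2.5); stays where it is left (0.03 N m), can be pushed over from outside and pressed down
- end_flap_right_edge (a point): middle of the free edge of the short end flap at the carton's -y end
- long_flap_far (a joint): long flap at the carton's +x side: cardboard, 244 mm wide, 70 long from hinge to free edge, 3 thick; hinge line 70 mm from the carton's middle, 93 mm above the work surface; 0 = folded in flat, 1.57 = upright, larger = leaning outward (starts at 1.9 to 2.3, at most 2.5); stays where it is left (0.03 N m), can be pushed over from outside and pressed down
- long_flap_far_edge (a point): middle of the free edge of the long flap at the carton's +x side
- long_flap_near (a joint): long flap at the carton's -x side: cardboard, 244 mm wide, 70 long from hinge to free edge, 3 thick; hinge line 70 mm from the carton's middle, 93 mm above the work surface; 0 = folded in flat, 1.57 = upright, larger = leaning outward (starts at 1.9 to 2.3, at most 2.5); stays where it is left (0.03 N m), can be pushed over from outside and pressed down
- long_flap_near_edge (a point): middle of the free edge of the long flap at the carton's -x side
- sprayer: yellow and white pump sprayer with red trigger head, 84 dia x 211 high; bystander, leave alone; origin on its underside
- sanding_block: orange sanding block, 70 x 36 x 26; bystander, leave alone; origin on its underside
- tape_roll: roll of blue masking tape, 90 dia x 25 high; bystander, leave alone; origin on its underside
- screwdriver: red-handled screwdriver lying flat; bystander, leave alone; origin on its underside
- socket: small steel wrench socket standing up, 28 dia x 38 high; bystander, leave alone; origin on its underside
- impact_driver: black and red cordless impact driver lying on its side, about 150 x 190 x 60 high; bystander, leave alone; origin on its underside
Things that resemble listed ones, but are neither listed nor needed, are in the scene too. Of the things like the tin_white, leave any that is black or pink; of the rest the smaller one is meant.

How it is judged:
By the outcome, as a careful person would: the job done as asked, in the order asked, and still so for the second after the job is handed in, with the robot touching nothing.
Of tin_white, tin_yellow, tin_red, tin_blue only 2 to 3 are there at a start; the rules pass over those that are not, and their reading is None.
At some moment in a run one of tin_white, tin_yellow, tin_red, tin_blue may be knocked a few centimetres aside while the robot is not near it.
It also fails if it takes over 210 s, if anything falls off the work surface, if the arm or the gripper's body presses on something with over 40 N, if the wrist force passes 120 N, or if a joint passes its speed limit or range.

## Working session

There is one attempt and no reset: what is moved stays moved. The work goes in short steps, Python scripts to look and compute and a tool call to move; the robot and the scene stay as the last step left them, time stands still between calls to the robot, and variables do not carry over. Pictures are saved under pics/ and viewed, at most 14 in all, crops included, and the job is handed in when it is done.

Besides the shell and the picture viewer there is one more tool, called after ">>>" in YAML: its name, and indented under it one key for each argument. apply_moves: Moves the arm, as the interface text tells. Its arguments: {"type":"object","properties":{"targets":{"type":"array"},"newtons":{"type":"number"}},"required":["targets"]}

```bash
ls; mkdir -p pics
python3 - <<'E'
from bench import manip
import cv2
print(manip.get_state()); print(manip.grasp_offset)
for n in("scene","side","wrist"):
    im=manip.camera(n); cv2.imwrite(f"pics/{n}0.png",im[:,:,::-1]); print(n,manip.camera_info(n))
E
```

```text
pics
{'clock': 0.0, 'joints': array([ 1.11311217e+00,  2.64757560e-01,  1.60541036e+00, -3.21627880e-05,
        1.27369672e+00, -3.68950471e-02]), 'joint_velocities': array([ 1.41562373e-03,  2.77178737e-05, -2.98352453e-03, -1.85416688e-03,
        1.13759772e-04,  3.79543470e-04]), 'effort': array([ 1.15151906e-03, -5.15143204e+01, -3.67299736e+01, -2.75940656e-04,
        1.34132768e-02, -2.11412788e-05]), 'eef_pos': array([0.27540178, 0.61544151, 0.22993943]), 'ee_rot': array([-0.6559835 , -3.07180261,  0.0034715 ]), 'force': array([-0.57973089,  0.2730011 ,  0.08575059]), 'wrist_torque': array([ 0.00588689, -0.04887129, -0.02990223]), 'gripper_force': 0.0, 'opening': 0.0856162068026241}
0.0187
scene {'fx': 423.1535656948018, 'fy': 423.1535656948018, 'cx': 313.09746579347654, 'cy': 200.98440917004453, 'position': array([ 1.06943888, -0.42811681,  1.16949943]), 'rotation': array([-2.35314111, -1.17741792,  0.31635722])}
side {'fx': 365.3443163373104, 'fy': 365.3443163373104, 'cx': 320.3130762935049, 'cy': 194.02774948740043, 'position': array([-0.06154033, -0.57833541,  1.01183394]), 'rotation': array([-2.23618748,  0.98154945, -0.36221781])}
wrist {'fx': 304.20994153042466, 'fy': 304.20994153042466, 'cx': 318.8292755269982, 'cy': 200.52894475971456, 'tool_from_camera': array([[-4.68529634e-04, -9.44748592e-01, -3.27795483e-01,
         8.48955541e-02],
       [ 9.99999884e-01, -4.79822505e-04, -4.64251158e-05,
        -1.04166859e-04],
       [-1.13423587e-04, -3.27795467e-01,  9.44748707e-01,
        -1.43262940e-01],
       [ 0.00000000e+00,  0.00000000e+00,  0.00000000e+00,
         1.00000000e+00]])}
```

View pics/scene0.png

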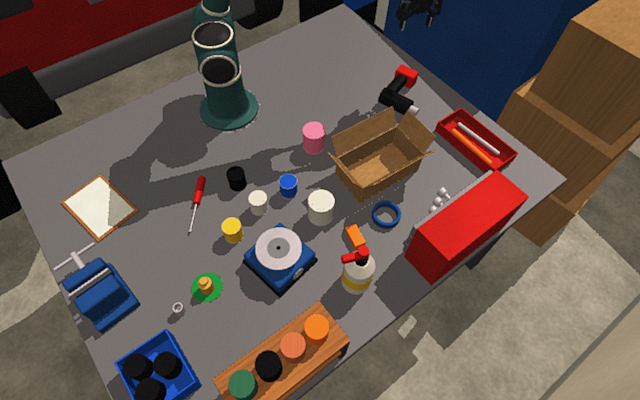

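View pics/side0.png

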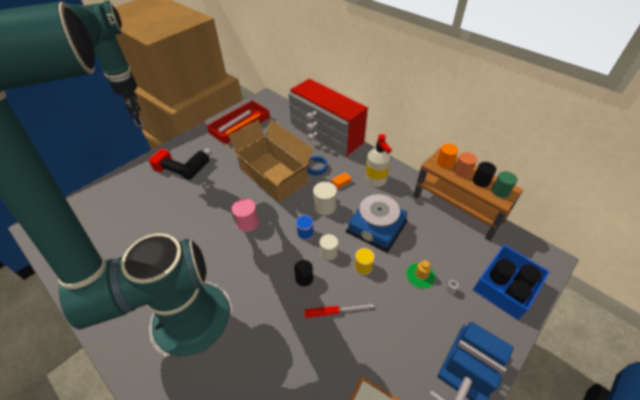

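The scene picture shows a small white tin at (257,203), a large white one at (321,206), yellow at (231,231), blue at (288,185), black at (236,179) and pink at (313,138). There is no red tin; the orange tins are on the rack. The carton is at (380,155), the balance at (280,252) and the weight on its mat at (206,286). Candidates for tin_white are (257,203) and (321,206), and the smaller, (257,203), fits. Next I confirm that in a crop and measure.

```bash
cat > h.py <<'E'
import numpy as np,cv2
from scipy.spatial.transform import Rotation as R
from scipy.optimize import minimize
from bench import manip
def cam(n):
    i=manip.camera_info(n); return i
def pose(n):
    i=cam(n)
    if n=="wrist":
        s=manip.get_state(); T=np.eye(4); T[:3,:3]=R.from_rotvec(s["ee_rot"]).as_matrix(); T[:3,3]=s["eef_pos"]
        T=T@i["tool_from_camera"]; return i,T[:3,:3],T[:3,3]
    return i,R.from_rotvec(i["rotation"]).as_matrix(),i["position"]
def grab(n):
    c=pose(n); return c,manip.camera(n)
def proj(c,P):
    i,Rm,p=c; q=(np.atleast_2d(P)-p)@Rm
    return np.c_[i["fx"]*q[:,0]/q[:,2]+i["cx"],i["fy"]*q[:,1]/q[:,2]+i["cy"]]
def back(c,uv,z):
    i,Rm,p=c; uv=np.atleast_2d(uv)
    d=np.c_[(uv[:,0]-i["cx"])/i["fx"],(uv[:,1]-i["cy"])/i["fy"],np.ones(len(uv))]@Rm.T
    return p+d*((z-p[2])/d[:,2])[:,None]
A=np.linspace(0,2*np.pi,40,endpoint=False)
def cyl(x,y,r,z0,z1):
    return np.array([[x+r*np.cos(a),y+r*np.sin(a),z] for z in (z0,z1) for a in A])
def hullmask(c,P,shape=(400,640),s=4):
    m=np.zeros((shape[0]*s,shape[1]*s),np.uint8)
    cv2.fillConvexPoly(m,cv2.convexHull(((proj(c,P)+.5)*s).astype(np.int32)),1)
    return m
def fitcyl(c,mask,x,y,r=.028,z0=0,z1=.064):
    "xy maximising overlap of a cylinder outline with a mask"
    M=cv2.resize(mask.astype(np.uint8),None,fx=4,fy=4,interpolation=cv2.INTER_NEAREST)
    def f(v):
        h=hullmask(c,cyl(v[0],v[1],r,z0,z1)); i=(h&M).sum(); return -i/((h|M).sum()+1)
    b=minimize(f,[x,y],method="Nelder-Mead",options=dict(initial_simplex=[[x,y],[x+.01,y],[x,y+.01]],xatol=2e-4,fatol=1e-4))
    return b.x,-b.fun
def comp(m,uv):
    n,l,st,ce=cv2.connectedComponentsWithStats(m.astype(np.uint8))
    d=[1e9]+[np.hypot(*(ce[k]-uv))+(1e6 if st[k,4]<15 else 0) for k in range(1,n)]
    return l==int(np.argmin(d))
E
python3 - <<'E'
from h import *
c=pose("scene"); im=cv2.imread("pics/scene0.png")
hsv=cv2.cvtColor(im,cv2.COLOR_BGR2HSV).astype(int)
H,S,V=hsv[...,0],hsv[...,1],hsv[...,2]
for n,uv in dict(white=(257,203),yellow=(231,231),blue=(288,185),bigwhite=(321,206),pan=(278,247),mat=(206,286),carton=(380,155)).items(): print(n,back(c,uv,dict(pan=.095).get(n,.032))[0].round(3), hsv[uv[1],uv[0]])
cv2.imwrite("pics/crop1.png",cv2.resize(im[100:325,160:440],(784,630))[:600] if 0 else cv2.resize(im[110:310,180:440],(780,600),interpolation=cv2.INTER_CUBIC))
E
```

```text
white [ 0.426 -0.149  0.032] [ 22  31 237]
yellow [ 0.462 -0.265  0.032] [ 24 204 237]
blue [ 0.429 -0.032  0.032] [110 208 202]
bigwhite [0.555 0.005 0.032] [ 22  31 236]
pan [ 0.617 -0.196  0.095] [120 102   5]
mat [ 0.568 -0.411  0.032] [ 18 176 230]
carton [0.515 0.287 0.032] [ 14 146 147]
```

View pics/crop1.png

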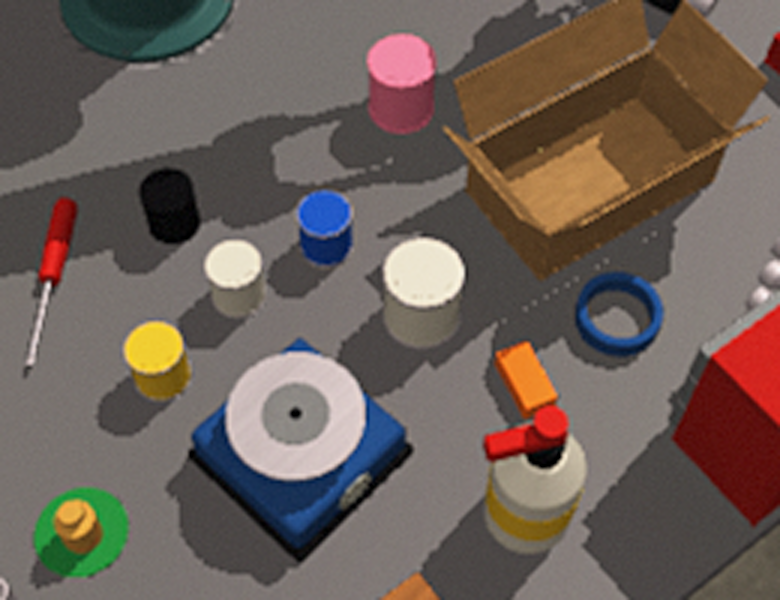

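The crop confirms it: the small white tin is at crop (234,277), which is clearly smaller than the one at (424,290). Now I fit the positions.

```bash
cat >> h.py <<'E'
def masks(rgb):
    hsv=cv2.cvtColor(rgb,cv2.COLOR_RGB2HSV).astype(int); H,S,V=hsv[...,0],hsv[...,1],hsv[...,2]
    return dict(white=(S>15)&(S<90)&(H>12)&(H<35)&(V>105),yellow=(H>19)&(H<33)&(S>150)&(V>80),blue=(H>104)&(H<122)&(S>140)&(V>60),
      green=(H>45)&(H<75)&(S>120),brass=(H>10)&(H<24)&(S>110)&(V>70))
E
python3 - <<'E'
from h import *
for n in ("scene","side"):
    c=pose(n); im=cv2.imread(f"pics/{n}0.png")[:,:,::-1].copy(); m=masks(im)
    for k,p in dict(white=(.426,-.149),yellow=(.462,-.265),blue=(.429,-.032)).items():
        q=comp(m[k],proj(c,[*p,.032])[0]); print(n,k,q.sum(),*fitcyl(c,q,*p))
    g=comp(m["green"]|m["brass"],proj(c,[.565,-.41,.01])[0]); g1=m["green"]&g; 
    u=np.argwhere(g1)[:,::-1].astype(np.int32)
    P=back(c,u.astype(float),.003)[:,:2].astype(np.float32); print("mat circ",cv2.minEnclosingCircle(P))
    b=comp(m["brass"]&cv2.dilate(g1.astype(np.uint8),np.ones((9,9))).astype(bool),proj(c,[.565,-.41,.03])[0]); print("brass",b.sum(),*fitcyl(c,b,.565,-.41,r=.019,z0=.003,z1=.055))
    # pan : light disc
    hsv=cv2.cvtColor(im,cv2.COLOR_RGB2HSV).astype(int); dot=(hsv[...,2]<60)
    d=comp(dot,proj(c,[.617,-.196,.095])[0]); u=np.argwhere(d)[:,::-1].mean(0); print("dot",d.sum(),u,back(c,u,.095))
    u=np.argwhere(comp((hsv[...,2]>150)&(hsv[...,1]<35),proj(c,[.617,-.196,.095])[0]))[:,::-1].astype(float)
    print("pan",len(u),cv2.minEnclosingCircle(back(c,u,.095)[:,:2].astype(np.float32)))
E
```

```text
scene white 368 [ 0.48475 -0.224  ] -0.0
scene yellow 378 [ 0.576375 -0.251875] -0.0
scene blue 182 [ 0.48775 -0.00575] -0.0
mat circ ((0.558756411075592, -0.41030293703079224), 0.044297173619270325)
brass 174 [ 0.5825 -0.3675] -0.0
dot 471 [281.45435244 277.2611465 ] [[ 0.69538342 -0.23854704  0.095     ]]
pan 1232 ((0.6177432537078857, -0.19596663117408752), 0.06578383594751358)
side white 23 [ 0.426 -0.149] -0.0
side yellow 391 [ 0.522  -0.2975] -0.0
side blue 277 [0.379  0.0105] -0.0
mat circ ((0.0, 0.0), 0.0)
brass 256000 [ 0.565 -0.41 ] -4503598527859.136
dot 272 [379.78308824 238.32720588] [[ 0.52469659 -0.26726606  0.095     ]]
pan 781 ((0.6182621121406555, -0.19513018429279327), 0.06540072709321976)h.py:33: RuntimeWarning: overflow encountered in scalar negative
  h=hullmask(c,cyl(v[0],v[1],r,z0,z1)); i=(h&M).sum(); return -i/((h|M).sum()+1)
```

```bash
sed -i 's/i=(h&M).sum(); return -i\/((h|M).sum()+1)/return -float((h\&M).sum())\/(float((h|M).sum())+1)/' h.py
cat > meas.py <<'E'
from h import *
def tins(c,im,guess):
    m=masks(im); o={}
    for k,p in guess.items():
        q=comp(m[k],proj(c,[*p,.032])[0]); x,s=fitcyl(c,q,*p); o[k]=(x.round(4),round(s,2))
    return o
E
python3 - <<'E'
from meas import *
for n in ("scene","side"):
    c=pose(n); im=cv2.imread(f"pics/{n}0.png")[:,:,::-1].copy()
    print(n,tins(c,im,dict(white=(.426,-.149),yellow=(.462,-.265),blue=(.429,-.032))))
    m=masks(im); q=comp(m["brass"]&~m["yellow"],proj(c,[.56,-.41,.03])[0]); print("brass",q.sum(),*fitcyl(c,q,.56,-.41,r=.019,z0=.003,z1=.055))
s=manip.get_state(); Rm=R.from_rotvec(s["ee_rot"]).as_matrix(); print("tool x,y,z axes\n",Rm.round(3))
E
```

```text
scene {'white': (array([ 0.4257, -0.1435]), np.float64(0.82)), 'yellow': (array([ 0.4607, -0.2599]), np.float64(0.85)), 'blue': (array([ 0.4217, -0.0296]), np.float64(0.46))}
brass 176 [ 0.56248535 -0.41040039] 0.7018943170488534
side {'white': (array([ 0.426, -0.149]), np.float64(0.0)), 'yellow': (array([ 0.4631, -0.2613]), np.float64(0.9)), 'blue': (array([ 0.4349, -0.0305]), np.float64(0.73))}
brass 128 [ 0.56911425 -0.4090118 ] 0.5385222193005522
tool x,y,z axes
 [[-0.913  0.408 -0.001]
 [ 0.408  0.913 -0.002]
 [ 0.    -0.002 -1.   ]]
```

>>> apply_moves:
  targets:
    - [[8.5, 9, -16, 6, 0, 0, 0], [8.5, 17.5, -31.5, 12, 0, 0, 0], [8.5, 17.5, -31.5, 12, 0, 0, 0], [8.5, 17.5, -31.5, 12, 0, 0, 0], [8.5, 17.5, -31.5, 12, 0, 0, 0], [8.5, 17.5, -31.5, 12, 0, 0, 0], [8.5, 17.5, -31.5, 12, 0, 0, 0], [8.5, 17.5, -31.5, 12, 0, 0, 0], [8.5, 17.5, -31.5, 12, 0, 0, 0], [8.5, 17.5, -31.5, 12, 0, 0, 0]]

```text
clock: 1.15
eef_pos: [0.4509, 0.3007, 0.3512]
ee_rot: [-0.659, -3.071, -0.001]
force: [-0.8, 0.3, -0.6]
opening: 0.0846
gripper_force: 0.0
```

Run:
```python
from h import *
s=manip.get_state(); print(s["eef_pos"],s["ee_rot"],s["clock"])
c,im=grab("wrist"); cv2.imwrite("pics/w1.png",im[:,:,::-1]); np.savez("w1.npz",R=c[1],p=c[2])
```

```text
[0.45088729 0.30071996 0.35124475] [-6.58922564e-01 -3.07141186e+00 -9.28133266e-04] 1.15
```

View pics/w1.png

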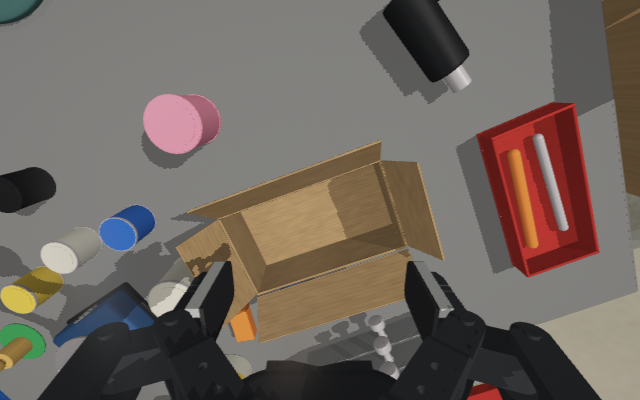

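The carton's rim corners in the wrist picture are about (219,220), (381,161), (408,248) and (258,295), with all flaps leaning outward.

Run:
```python
from h import *
d=np.load("w1.npz"); c=(cam("wrist"),d["R"],d["p"])
im=cv2.imread("pics/w1.png")[:,:,::-1].copy()
P=back(c,np.array([(219,220),(381,161),(408,248),(258,295)],float),.091)[:,:2]; print(P,P.mean(0))
for a in range(4): v=P[(a+1)%4]-P[a]; print(np.hypot(*v),np.degrees(np.arctan2(v[1],v[0])))
# flap edge pixels
from meas import tins
print(tins(c,im,dict(white=(.4257,-.1435),yellow=(.461,-.260),blue=(.43,-.030))))
f=back(c,np.array([(176,247),(205,300),(418,162),(442,260),(190,212),(380,142),(258,341),(410,318)],float),.14); print(f.round(3))
sc=pose("scene"); print(back(sc,(178,306),.02),back(sc,(196,200),.015), back(sc,(236,180),.04))
```

```text
[[0.46914773 0.13537996]
 [0.48411018 0.37741108]
 [0.62342766 0.36823413]
 [0.60513516 0.12636197]] [0.54545518 0.25184679]
0.24249317519532793 86.46245563842784
0.1396194040033219 -3.7686738685767978
0.2425628905701188 -94.32497781595805
0.13628612207839583 176.20599438145996
{'white': (array([ 0.4246, -0.1211]), np.float64(0.47)), 'yellow': (array([ 0.4596, -0.2379]), np.float64(0.48)), 'blue': (array([ 0.4289, -0.008 ]), np.float64(0.38))}
[[0.468 0.089 0.14 ]
 [0.554 0.081 0.14 ]
 [0.49  0.412 0.14 ]
 [0.628 0.4   0.14 ]
 [0.433 0.132 0.14 ]
 [0.449 0.379 0.14 ]
 [0.648 0.114 0.14 ]
 [0.7   0.331 0.14 ]]
[[ 0.56746017 -0.50085454  0.02      ]] [[ 0.29141938 -0.29419781  0.015     ]] [[ 0.31818057 -0.15769377  0.04      ]]
```

Run:
```python
from h import *
d=np.load("w1.npz"); c=(cam("wrist"),d["R"],d["p"])
a=cv2.imread("pics/w1.png"); b=cv2.imread("pics/scene0.png")
C=np.array([.5455,.2518]); t=np.radians(-3.9); ex=np.array([np.cos(t),np.sin(t)]); ey=np.array([-ex[1],ex[0]])
def draw(img,cc):
    for x,y in((.4257,-.1435),(.462,-.260),(.43,-.030)):
        for z in(0,.064): cv2.polylines(img,[np.int32(proj(cc,cyl(x,y,.028,z,z)[:40])*16)],True,(0,255,0),1,shift=4)
    for z in (0,.089):
        q=np.array([[*(C+sx*.071*ex+sy*.123*ey),z] for sx,sy in((1,1),(1,-1),(-1,-1),(-1,1))]); cv2.polylines(img,[np.int32(proj(cc,q)*16)],True,(255,0,255),1,shift=4)
draw(a,c); draw(b,pose("scene"))
o=np.vstack([cv2.resize(a[120:320,0:520],(780,300)),cv2.resize(b[90:250,200:460],(780,300) if 0 else (488,300)) if 0 else cv2.copyMakeBorder(cv2.resize(b[90:260,200:460],(459,300)),0,0,0,321,0)])
cv2.imwrite("pics/ov.png",o)
```

```text
(no output)
```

View pics/ov.png

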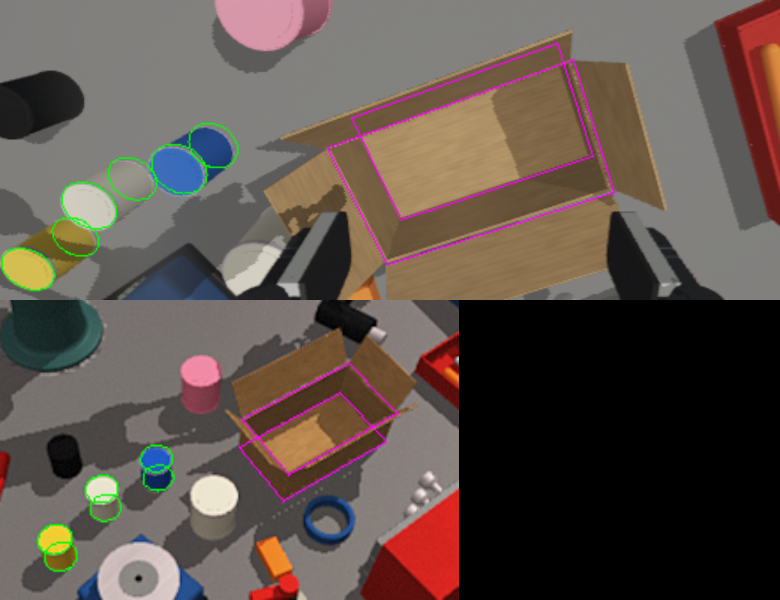

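The overlay matches in both cameras: green rings on the white, yellow and blue tins, magenta on the carton. Next is a hover over the check weight with the finger axis along the carton's x.

>>> apply_moves:
  targets:
    - [[8.5, 2, -5, 0, 0, 0, -0.14], [8.5, 3, -10, 0, 0, 0, -0.28], [8.5, 4, -15, 0, 0, 0, -0.42], [8.5, 5, -20, 0, 0, 0, -0.56], [8.5, 6, -25, 0, 0, 0, -0.7], [8.5, 7, -30, 0, 0, 0, -0.84], [8.5, 8, -35, 0, 0, 0, -0.98], [8.5, 9, -40, -2, 0, 0, -1.12], [8.5, 10, -44, -4, 0, 0, -1.218], [8.5, 10, -44, -4, 0, 0, -1.218]]

```text
clock: 2.2
eef_pos: [0.5499, -0.1412, 0.3069]
ee_rot: [-2.296, -2.137, 0.006]
force: [0.1, 0.9, -0.4]
opening: 0.0849
gripper_force: 0.0
```

>>> apply_moves:
  targets:
    - [[8.5, 0.5, -5, -3, 0, 0, 0], [8.5, 1, -10, -6, 0, 0, 0], [8.5, 1, -15, -9, 0, 0, 0], [8.5, 1, -19, -11, 0, 0, 0], [8.5, 1, -23, -11, 0, 0, 0], [8.5, 1, -23, -11, 0, 0, 0], [8.5, 1, -23, -11, 0, 0, 0]]

```text
clock: 2.9
eef_pos: [0.5609, -0.3684, 0.1996]
ee_rot: [-2.294, -2.143, -0.0]
force: [0.7, 0.5, 0.2]
opening: 0.0848
gripper_force: 0.0
```

```bash
cat >> h.py <<'E'
def bestcyl(n,x,y,r,z0,z1,maskf,zc=None):
    c,im=grab(n); m=maskf(im); q=comp(m,proj(c,[x,y,zc or (z0+z1)/2])[0]); return fitcyl(c,q,x,y,r,z0,z1)
E
python3 - <<'E'
from h import *
s=manip.get_state(); print(s["eef_pos"],s["ee_rot"],s["clock"],s["force"],R.from_rotvec(s["ee_rot"]).as_matrix().round(3).tolist())
c,im=grab("wrist"); cv2.imwrite("pics/w2.png",im[:,:,::-1]); np.savez("w2.npz",R=c[1],p=c[2])
m=masks(im); u=np.argwhere(m["green"])[:,::-1].astype(float); P=back(c,u,.003)[:,:2].astype(np.float32); print("mat",cv2.minEnclosingCircle(P))
o=im[:,:,::-1].copy()
for x,y in ((.5625,-.4104),):
  for r,z in ((.019,.003),(.019,.047),(.012,.065)): cv2.polylines(o,[np.int32(proj(c,cyl(x,y,r,z,z)[:40])*16)],True,(255,0,255),1,shift=4)
cv2.imwrite("pics/w2o.png",o)
E
```

```text
[ 0.56085237 -0.36843233  0.19961287] [-2.29368344e+00 -2.14252053e+00 -8.30043974e-05] 2.9 [0.67323823 0.50782064 0.21197934] [[0.068, 0.998, -0.002], [0.998, -0.068, 0.002], [0.002, -0.002, -1.0]]
mat ((0.5580260753631592, -0.4095763862133026), 0.044418398290872574)
```

View pics/w2o.png

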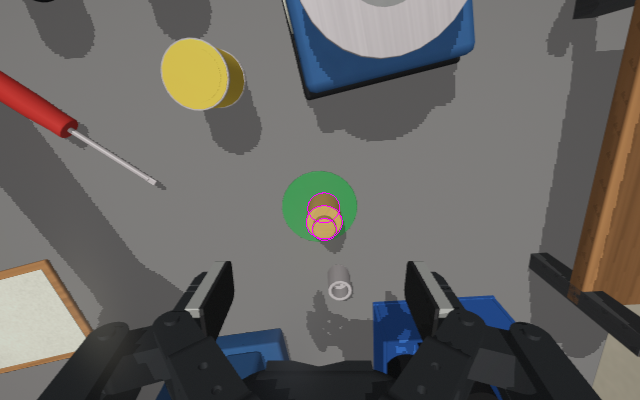

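The weight model fits at (.562,-.4105) and the mat centre is (.5583,-.410). Now I descend and grip.

>>> apply_moves:
  targets:
    - [[8.5, 0.1, -4.2, -3, 0, 0, 0], [8.5, 0.1, -4.2, -8, 0, 0, 0], [8.5, 0.1, -4.2, -12, 0, 0, 0], [8.5, 0.1, -4.2, -15, 0, 0, 0], [8.5, 0.1, -4.2, -17, 0, 0, 0], [8.5, 0.1, -4.2, -18.5, 0, 0, 0], [8.5, 0.1, -4.2, -19, 0, 0, 0], [8.5, 0.1, -4.2, -19, 0, 0, 0]]

```text
clock: 3.75
eef_pos: [0.5623, -0.4097, 0.0115]
ee_rot: [-2.294, -2.146, -0.0]
force: [-0.4, -0.0, 0.4]
opening: 0.0848
gripper_force: 0.0
```

>>> apply_moves:
  newtons: 50
  targets:
    - [[3, 0, 0, 0, 0, 0, 0], [3, 0, 0, 0, 0, 0, 0], [3, 0, 0, 0, 0, 0, 0], [3, 0, 0, 0, 0, 0, 0], [3, 0, 0, 0, 0, 0, 0], [3, 0, 0, 0, 0, 0, 0], [3, 0, 0, 0, 0, 0, 0], [3, 0, 0, 0, 0, 0, 0]]

```text
clock: 4.55
eef_pos: [0.5627, -0.4117, 0.0128]
ee_rot: [2.294, 2.143, 0.001]
force: [-0.4, 0.2, 5.5]
opening: 0.0371
gripper_force: 50.8
```

>>> apply_moves:
  targets:
    - [[3, 0, 0, 1, 0, 0, 0], [3, 0, 0, 4, 0, 0, 0], [3, 0, 0, 8, 0, 0, 0], [3, 0, 0, 12, 0, 0, 0], [3, 0.5, 2, 15, 0, 0, 0], [3, 2, 6, 16, 0, 0, 0], [3, 3, 10.5, 16, 0, 0, 0], [3, 4, 15, 16, 0, 0, 0], [3, 5, 18.5, 16, 0, 0, 0], [3, 5.5, 21.4, 16, 0, 0, 0]]

```text
clock: 5.55
eef_pos: [0.6156, -0.1941, 0.1697]
ee_rot: [-2.292, -2.144, 0.002]
force: [0.8, 0.1, -5.1]
opening: 0.0366
gripper_force: 51.2
```

>>> apply_moves:
  targets:
    - [[3, 0, 0, 0, 0, 0, 0], [3, 0, 0, 0, 0, 0, 0], [3, 0, 0, 0, 0, 0, 0]]

```text
clock: 5.85
eef_pos: [0.6158, -0.1974, 0.1704]
ee_rot: [-2.295, -2.143, 0.002]
force: [-1.3, -0.2, -4.6]
opening: 0.0367
gripper_force: 51.1
```

Run:
```python
from h import *
s=manip.get_state(); print(s["eef_pos"],s["ee_rot"],s["clock"],s["force"],s["opening"])
c,im=grab("wrist"); o=im[:,:,::-1].copy()
x,y,z=s["eef_pos"]; b=z-.0098
for X,Y in ((.618,-.1955),):
  for r in(.065,.032): cv2.polylines(o,[np.int32(proj(c,cyl(X,Y,r,.095,.095)[:40])*16)],True,(0,255,0),1,shift=4)
for r,z in ((.019,b+0),(.019,b+.044),(.012,b+.062)): cv2.polylines(o,[np.int32(proj(c,cyl(x,y,r,z,z)[:40])*16)],True,(255,0,255),1,shift=4)
cv2.imwrite("pics/w3.png",o)
```

```text
[ 0.6158288  -0.19741381  0.1704101 ] [-2.29512682e+00 -2.14331236e+00  2.11927435e-03] 5.85 [-1.25311783 -0.17621842 -4.61558316] 0.036710142485253464
```

View pics/w3.png

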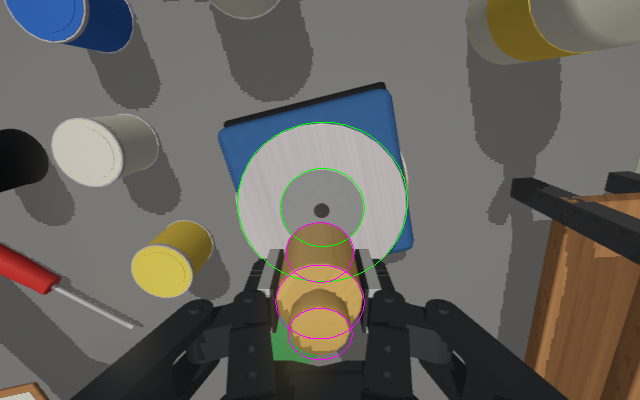

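>>> apply_moves:
  targets:
    - [[3, 0.2, 0.1, -2, 0, 0, 0], [3, 0.2, 0.1, -4.5, 0, 0, 0], [3, 0.2, 0.1, -5.8, 0, 0, 0], [3, 0.2, 0.1, -6.3, 0, 0, 0], [3, 0.2, 0.1, -6.6, 0, 0, 0], [3, 0.2, 0.1, -6.9, 0, 0, 0], [3, 0.2, 0.1, -7.1, 0, 0, 0], [3, 0.2, 0.1, -7.3, 0, 0, 0], [3, 0.2, 0.1, -7.4, 0, 0, 0], [3, 0.2, 0.1, -7.4, 0, 0, 0]]

```text
clock: 6.9
eef_pos: [0.6195, -0.1963, 0.0981]
ee_rot: [2.294, 2.143, 0.001]
force: [0.3, -1.7, -2.7]
opening: 0.0369
gripper_force: 51.1
```

>>> apply_moves:
  targets:
    - [[3, 0, 0, -0.1, 0, 0, 0], [3, 0, 0, -0.2, 0, 0, 0], [3, 0, 0, -0.2, 0, 0, 0], [3, 0, 0, -0.2, 0, 0, 0]]

```text
clock: 7.3
eef_pos: [0.6193, -0.196, 0.0957]
ee_rot: [2.295, 2.144, 0.001]
force: [0.8, -1.8, -1.1]
opening: 0.0368
gripper_force: 51.1
```

>>> apply_moves:
  targets:
    - [[3, 0, 0, -0.2, 0, 0, 0], [3, 0, 0, -0.2, 0, 0, 0], [4.5, 0, 0, -0.2, 0, 0, 0], [5, 0, 0, -0.2, 0, 0, 0], [6, 0, 0, -0.2, 0, 0, 0], [6.5, 0, 0, -0.2, 0, 0, 0], [7, 0, 0, -0.2, 0, 0, 0], [7, 0, 0, 1, 0, 0, 0], [7, 0, 0, 4, 0, 0, 0], [7, 0, 0, 8, 0, 0, 0]]

```text
clock: 8.3
eef_pos: [0.617, -0.1952, 0.1743]
ee_rot: [-2.292, -2.142, 0.004]
force: [0.3, -0.1, 1.0]
opening: 0.0701
gripper_force: 0.0
```

>>> apply_moves:
  targets:
    - [[7, 0, 3, 2, 0, 0, 0], [7, 0, 3, 2, 0, 0, 0], [7, 0, 3, 2, 0, 0, 0], [7, 0, 3, 2, 0, 0, 0], [7, 0, 3, 2, 0, 0, 0], [7, 0, 3, 2, 0, 0, 0], [7, 0, 3, 2, 0, 0, 0], [7, 0, 3, 2, 0, 0, 0]]

```text
clock: 9.1
eef_pos: [0.6185, -0.1661, 0.1947]
ee_rot: [-2.295, -2.144, 0.001]
force: [-0.3, -0.2, -0.3]
opening: 0.07
gripper_force: 0.0
```

```bash
cat > look.py <<'E'
import sys
from h import *
# look.py name cyls: x,y,r,z ...
def run(out,rings,cam="wrist",crop=None):
    s=manip.get_state(); print(s["eef_pos"].round(4),s["clock"],s["force"].round(1),s["opening"])
    c,im=grab(cam); o=im[:,:,::-1].copy(); cv2.imwrite(out.replace(".png","_raw.png"),o); np.savez(out.replace(".png",".npz"),R=c[1],p=c[2])
    for x,y,r,z in rings: cv2.polylines(o,[np.int32(proj(c,cyl(x,y,r,z,z)[:40])*16)],True,(255,0,255),1,shift=4)
    if crop: o=o[crop[0]:crop[1],crop[2]:crop[3]]; o=cv2.resize(o,None,fx=3,fy=3)
    cv2.imwrite(out,o); return c,im
E
python3 - <<'E'
from look import *
c,im=run("pics/w4.png",[(.6185,-.196,.019,.083),(.6185,-.196,.019,.127),(.6185,-.196,.012,.145),(.618,-.1955,.065,.083)])
m=masks(im)["brass"]; q=comp(m,proj(c,[.6185,-.196,.115])[0]); print(q.sum(),fitcyl(c,q,.6185,-.196,.019,.083,.13))
E
```

```text
[ 0.6185 -0.1661  0.1947] 9.1 [-0.3 -0.2 -0.3] 0.07000156384842583
2281 (array([ 0.61905357, -0.19558728]), np.float64(0.8670278490637772))
```

View pics/w4.png

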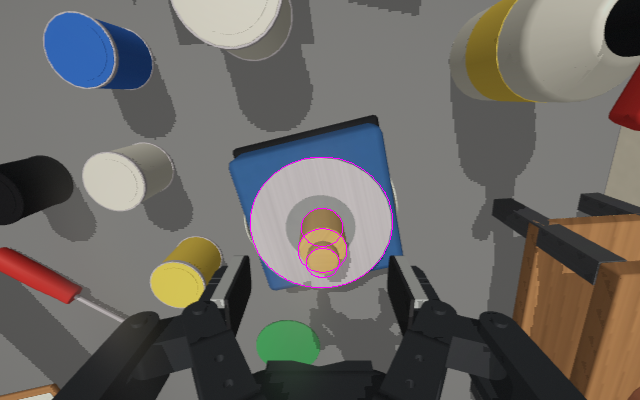

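The weight stands centred on the pan, with model and image agreeing. It has rested more than 1 s, so I fetch it back.

>>> apply_moves:
  targets:
    - [[6, 0, -2.9, 0, 0, 0, 0], [6, 0, -2.9, -3, 0, 0, 0], [5.5, 0, -2.9, -6, 0, 0, 0], [5.5, 0, -2.9, -8.5, 0, 0, 0], [5.5, 0, -2.9, -10, 0, 0, 0], [5.5, 0, -2.9, -10.2, 0, 0, 0], [5, 0, -2.9, -10.2, 0, 0, 0], [4.5, 0, -2.9, -10.2, 0, 0, 0], [4.2, 0, -2.9, -10.2, 0, 0, 0], [3, 0, -2.9, -10.2, 0, 0, 0]]

```text
clock: 10.15
eef_pos: [0.6198, -0.1952, 0.0948]
ee_rot: [2.294, 2.143, 0.002]
force: [0.5, 0.1, 0.5]
opening: 0.0368
gripper_force: 49.9
```

>>> apply_moves:
  targets:
    - [[3, 0, 0, 0, 0, 0, 0], [3, 0, 0, 0, 0, 0, 0], [3, 0, 0, 0, 0, 0, 0], [3, 0, 0, 0, 0, 0, 0]]

```text
clock: 10.55
eef_pos: [0.6197, -0.1952, 0.0939]
ee_rot: [2.294, 2.143, 0.002]
force: [3.2, -0.2, 0.6]
opening: 0.0369
gripper_force: 49.9
```

>>> apply_moves:
  targets:
    - [[3, 0, 0, 1, 0, 0, 0], [3, 0, 0, 3, 0, 0, 0], [3, 0, 0, 6, 0, 0, 0], [3, -0.5, -2, 8, 0, 0, 0], [3, -2, -6, 8, 0, 0, 0], [3, -3, -10.5, 8, 0, 0, 0], [3, -4, -15, 8, 0, 0, 0], [3, -5, -19, 6, 0, 0, 0], [3, -6.1, -21.5, 3, 0, 0, 0], [3, -6.1, -21.5, 1, 0, 0, 0]]

```text
clock: 11.55
eef_pos: [0.5532, -0.4122, 0.0997]
ee_rot: [-2.295, -2.136, 0.004]
force: [0.3, 0.8, -5.5]
opening: 0.0361
gripper_force: 50.8
```

>>> apply_moves:
  targets:
    - [[3, 0, 0, -2, 0, 0, 0], [3, 0, 0, -4.5, 0, 0, 0], [3, 0, 0, -6.5, 0, 0, 0], [3, 0, 0, -7.8, 0, 0, 0], [3, 0, 0, -8.2, 0, 0, 0], [3, 0, 0, -8.4, 0, 0, 0], [3, 0, 0, -8.6, 0, 0, 0], [3, 0, 0, -8.6, 0, 0, 0]]

```text
clock: 12.35
eef_pos: [0.5584, -0.4103, 0.0184]
ee_rot: [2.294, 2.144, 0.0]
force: [-0.1, -0.4, -4.0]
opening: 0.0369
gripper_force: 50.9
```

Run:
```python
from h import *
s=manip.get_state(); print(s["eef_pos"].round(4),s["clock"],s["force"].round(1),s["opening"])
```

```text
[ 0.5584 -0.4103  0.0184] 12.35 [-0.1 -0.4 -4. ] 0.036932520547016144
```

>>> apply_moves:
  targets:
    - [[3, 0, 0, -0.1, 0, 0, 0], [3, 0, 0, -0.2, 0, 0, 0], [3, 0, 0, -0.3, 0, 0, 0], [3, 0, 0, -0.4, 0, 0, 0], [3, 0, 0, -0.4, 0, 0, 0], [3, 0, 0, -0.4, 0, 0, 0]]

```text
clock: 12.95
eef_pos: [0.5582, -0.4103, 0.0159]
ee_rot: [2.295, 2.144, 0.0]
force: [-3.8, 2.9, 7.7]
opening: 0.0368
gripper_force: 52.2
```

>>> apply_moves:
  targets:
    - [[3, 0, 0, 0.1, 0, 0, 0], [4.2, 0, 0, 0.1, 0, 0, 0], [5, 0, 0, 0.1, 0, 0, 0], [6, 0, 0, 0.1, 0, 0, 0], [7, 0, 0, 0.1, 0, 0, 0], [7.5, 0, 0, 0.3, 0, 0, 0], [8, 0, 0, 3, 0, 0, 0], [8.5, 0, 0, 8, 0, 0, 0], [8.5, 0, 0, 13, 0, 0, 0], [8.5, 0, 0, 18, 0, 0, 0]]

```text
clock: 13.95
eef_pos: [0.5575, -0.4097, 0.1948]
ee_rot: [-2.295, -2.144, 0.0]
force: [0.8, -1.8, 0.5]
opening: 0.0852
gripper_force: 0.0
```

>>> apply_moves:
  targets:
    - [[8.5, -3, 4, 0, 0, 0, 0], [8.5, -6, 8, 0, 0, 0, 0], [8.5, -9, 12, 0, 0, 0, 0], [8.5, -11, 16.5, 0, 0, 0, 0], [8.5, -12.5, 21, 0, 0, 0, 0], [8.5, -13, 25, 0, 0, 0, 0], [8.5, -13, 29, 0, 0, 0, 0], [8.5, -13, 29, 0, 0, 0, 0], [8.5, -13, 29, 0, 0, 0, 0]]

```text
clock: 14.85
eef_pos: [0.4279, -0.1194, 0.1937]
ee_rot: [2.292, 2.147, 0.0]
force: [0.8, 0.0, -0.9]
opening: 0.0849
gripper_force: 0.0
```

Run:
```python
from look import *
from meas import *
W,Y,B=(.4257,-.1435),(.462,-.260),(.43,-.030)
c,im=run("pics/w5.png",[(*p,.028,z) for p in (W,Y,B) for z in (0,.064)]+[(.5583,-.41,.019,.003),(.5583,-.41,.019,.047),(.5583,-.41,.045,.003)])
c,im=grab("scene"); print(tins(c,im,dict(white=W,yellow=Y,blue=B)))
```

```text
[ 0.4279 -0.1194  0.1937] 14.85 [ 0.8  0.  -0.9] 0.0849102393229608
{'white': (array([ 0.4253, -0.1443]), np.float64(0.85)), 'yellow': (array([ 0.4607, -0.2604]), np.float64(0.84)), 'blue': (array([ 0.4232, -0.0297]), np.float64(0.46))}
```

View pics/w5.png

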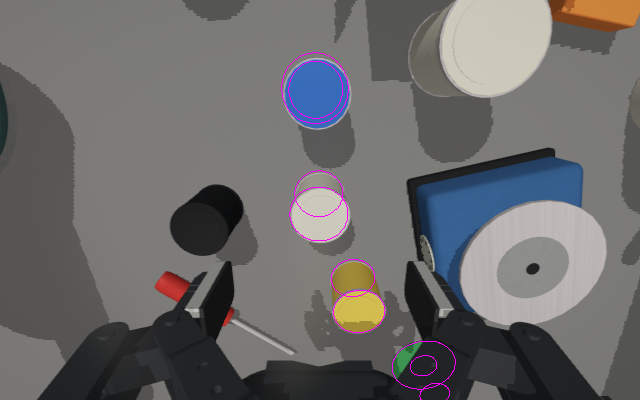

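White is verified at (.426,-.1435). I descend and grip.

>>> apply_moves:
  targets:
    - [[8.5, -0.2, -2.4, -2, 0, 0, 0], [8.5, -0.2, -2.4, -6, 0, 0, 0], [8.5, -0.2, -2.4, -10, 0, 0, 0], [8.5, -0.2, -2.4, -13.5, 0, 0, 0], [8.5, -0.2, -2.4, -16, 0, 0, 0], [8.5, -0.2, -2.4, -17.1, 0, 0, 0], [8.5, -0.2, -2.4, -17.1, 0, 0, 0], [6.5, -0.2, -2.4, -17.1, 0, 0, 0], [5.8, -0.2, -2.4, -17.1, 0, 0, 0], [4.5, -0.2, -2.4, -17.1, 0, 0, 0]]
  newtons: 40

```text
clock: 15.95
eef_pos: [0.4277, -0.1448, 0.0242]
ee_rot: [2.293, 2.142, 0.003]
force: [0.3, -1.0, 2.9]
opening: 0.0554
gripper_force: 42.4
```

>>> apply_moves:
  targets:
    - [[4.5, 0, 0, 0, 0, 0, 0], [4.5, 0, 0, 0, 0, 0, 0], [4.5, 0, 0, 0, 0, 0, 0], [4.5, 0, 0, 0, 0, 0, 0], [4.5, 0, 0, 0, 0, 0, 0]]

```text
clock: 16.45
eef_pos: [0.4277, -0.1448, 0.0242]
ee_rot: [2.292, 2.142, 0.002]
force: [0.3, -0.4, 7.0]
opening: 0.0548
gripper_force: 42.8
```

>>> apply_moves:
  targets:
    - [[4.5, 0, 0, 1, 0, 0, 0], [4.5, 0, 0, 4, 0, 0, 0], [4.5, 0, 0, 8, 0, 0, 0], [4.5, 0, 0, 12, 0, 0, 0], [4.5, 2.5, -1, 14, 0, 0, 0], [4.5, 7, -2, 14, 0, 0, 0], [4.5, 11.5, -3, 14, 0, 0, 0], [4.5, 15.5, -4, 14, 0, 0, 0], [4.5, 19, -5.1, 14, 0, 0, 0], [4.5, 19, -5.1, 14, 0, 0, 0]]

```text
clock: 17.45
eef_pos: [0.6192, -0.1957, 0.1616]
ee_rot: [2.294, 2.144, 0.001]
force: [-0.9, -0.6, -3.5]
opening: 0.0556
gripper_force: 44.3
```

>>> apply_moves:
  targets:
    - [[4.5, 0, 0, 0, 0, 0, 0], [4.5, 0, 0, 0, 0, 0, 0], [4.5, 0, 0, 0, 0, 0, 0]]

```text
clock: 17.75
eef_pos: [0.6143, -0.1944, 0.1622]
ee_rot: [-2.295, -2.144, 0.001]
force: [0.0, -0.0, -3.3]
opening: 0.055
gripper_force: 44.3
```

```bash
cat >> look.py <<'E'
def held(out,color,dz,view=True):
    s=manip.get_state(); x,y,z=s["eef_pos"]; b=z-dz
    c,im=run(out,[(x,y,.028,b),(x,y,.028,b+.064),(.618,-.196,.065,.095)])
    # rim top outline: fit ellipse of lid colour
    m=masks(im)[color]; q=comp(m,proj(c,[x,y,b+.05])[0]); v,sc=fitcyl(c,q,x,y,.028,b+.001,b+.063)
    print("fit",v.round(4),round(sc,2),"tcp",s["eef_pos"].round(4),q.sum())
E
python3 -c "
from look import *
held('pics/w6.png','white',.0242)"
```

```text
[ 0.6143 -0.1944  0.1622] 17.75 [ 0.  -0.  -3.3] 0.05500606438791295
fit [ 0.6138 -0.1966] 0.7 tcp [ 0.6143 -0.1944  0.1622] 11726
```

View pics/w6.png

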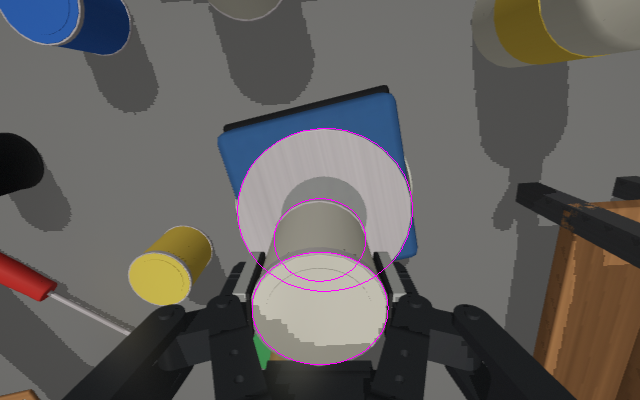

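The tin is held well centred and weighs about 3.3 N, so I lower it by about 5.1 cm.

>>> apply_moves:
  targets:
    - [[4.5, 0.2, -0.1, -2, 0, 0, 0], [4.5, 0.2, -0.1, -3.5, 0, 0, 0], [4.5, 0.2, -0.1, -4, 0, 0, 0], [4.5, 0.2, -0.1, -4.3, 0, 0, 0], [4.5, 0.2, -0.1, -4.5, 0, 0, 0], [4.5, 0.2, -0.1, -4.7, 0, 0, 0], [4.5, 0.2, -0.1, -4.8, 0, 0, 0], [4.5, 0.2, -0.1, -4.9, 0, 0, 0], [4.5, 0.2, -0.1, -4.9, 0, 0, 0], [4.5, 0.2, -0.1, -4.9, 0, 0, 0]]

```text
clock: 18.8
eef_pos: [0.6182, -0.196, 0.1138]
ee_rot: [2.295, 2.144, 0.001]
force: [-0.0, 0.0, -0.6]
opening: 0.0555
gripper_force: 44.3
```

>>> apply_moves:
  targets:
    - [[4.5, 0, 0, -0.1, 0, 0, 0], [5.8, 0, 0, -0.1, 0, 0, 0], [6.2, 0, 0, -0.1, 0, 0, 0], [6.6, 0, 0, -0.1, 0, 0, 0], [7, 0, 0, -0.1, 0, 0, 0], [7.5, 0, 0, 0.2, 0, 0, 0], [7.5, 0, 0, 2, 0, 0, 0], [7.5, 0, 0, 5, 0, 0, 0], [7.5, 0, 2, 7, 0, 0, 0], [7.5, 0, 3, 7, 0, 0, 0]]

```text
clock: 19.8
eef_pos: [0.6203, -0.1659, 0.1879]
ee_rot: [2.291, 2.14, 0.006]
force: [-0.4, 0.4, 0.1]
opening: 0.075
gripper_force: 0.0
```

>>> apply_moves:
  targets:
    - [[7.5, 0, 0, 0, 0, 0, 0], [7.5, 0, 0, 0, 0, 0, 0], [7.5, 0, 0, 0, 0, 0, 0], [7.5, 0, 0, 0, 0, 0, 0], [7.5, 0, 0, 0, 0, 0, 0], [7.5, 0, 0, 0, 0, 0, 0], [7.5, 0, 0, 0, 0, 0, 0], [7.5, 0, 0, 0, 0, 0, 0]]

```text
clock: 20.6
eef_pos: [0.6177, -0.166, 0.1833]
ee_rot: [2.296, 2.144, -0.0]
force: [-0.0, -0.7, 0.9]
opening: 0.0752
gripper_force: 0.0
```

```bash
cat >> look.py <<'E'
def onpan(out,color,sink):
    z=.095-sink; c,im=run(out,[(.618,-.196,.028,z),(.618,-.196,.028,z+.064),(.618,-.196,.065,z)])
    q=comp(masks(im)[color],proj(c,[.618,-.196,z+.05])[0]); print("pan fit",fitcyl(c,q,.618,-.196,.028,z,z+.064),q.sum())
E
python3 -c "
from look import *
onpan('pics/w7.png','white',.0083)"
```

```text
[ 0.6177 -0.166   0.1833] 20.6 [-0.  -0.7  0.9] 0.07515883732328005
pan fit (array([ 0.61776529, -0.19776789]), np.float64(0.6676719533977794)) 4652
```

View pics/w7.png

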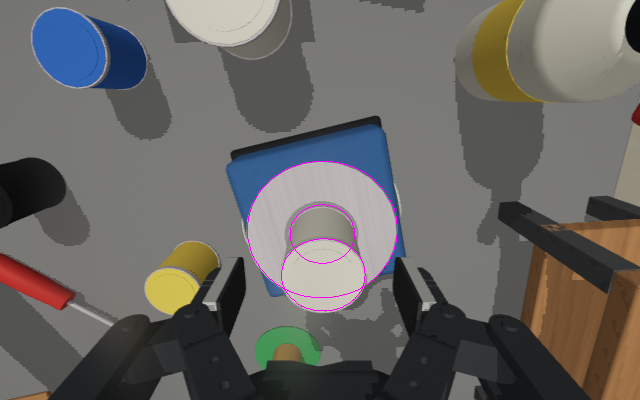

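White stands centred at about (.618,-.197) and the brass weight is back on the green mat. I regrip and carry white to the +y slot.

>>> apply_moves:
  targets:
    - [[7.5, 0, -3, 0, 0, 0, 0], [7.5, 0, -3, -2.5, 0, 0, 0], [7.5, 0, -3, -5, 0, 0, 0], [7.5, 0, -3, -6.2, 0, 0, 0], [7.5, 0, -3, -6.5, 0, 0, 0], [7.5, 0, -3, -6.5, 0, 0, 0], [6.5, 0, -3, -6.5, 0, 0, 0], [5.9, 0, -3, -6.5, 0, 0, 0], [4.5, 0, -3, -6.5, 0, 0, 0], [4.5, 0, -3, -6.5, 0, 0, 0]]

```text
clock: 21.65
eef_pos: [0.6186, -0.1961, 0.1193]
ee_rot: [2.294, 2.143, 0.002]
force: [0.4, -0.8, 0.2]
opening: 0.0547
gripper_force: 44.0
```

>>> apply_moves:
  targets:
    - [[4.5, 0, 0, 0, 0, 0, 0], [4.5, 0, 0, 0, 0, 0, 0], [4.5, 0, 0, 0, 0, 0, 0], [4.5, 0, 0, 1, 0, 0, 0], [4.5, 0, 0, 3, 0, 0, 0], [4.5, 0, 0, 6.5, 0, 0, 0], [4.5, 0, 0, 10, 0, 0, 0], [4.5, -0.5, 2, 12.5, 0, 0, 0], [4.5, -1, 6, 13, 0, 0, 0], [4.5, -1.5, 10, 13, 0, 0, 0]]

```text
clock: 22.65
eef_pos: [0.6023, -0.0956, 0.25]
ee_rot: [2.297, 2.142, 0.001]
force: [0.3, 1.4, -3.7]
opening: 0.0551
gripper_force: 44.1
```

>>> apply_moves:
  targets:
    - [[4.5, -0.6, 4.5, 0, 0, 0, 0], [4.5, -1.2, 9, 0, 0, 0, 0], [4.5, -1.8, 13.5, 0, 0, 0, 0], [4.5, -2.4, 18, 0, 0, 0, 0], [4.5, -3, 22.5, 0, 0, 0, 0], [4.5, -3.6, 27, 0, 0, 0, 0], [4.5, -4.2, 31.5, 0, 0, 0, 0], [4.5, -4.8, 36, 0, 0, 0, 0], [4.5, -5.2, 40, 0, 0, 0, 0], [4.5, -5.3, 41.6, 0, 0, 0, 0]]

```text
clock: 23.65
eef_pos: [0.5475, 0.3231, 0.2473]
ee_rot: [-2.291, -2.147, 0.004]
force: [-0.3, -0.3, -3.5]
opening: 0.0548
gripper_force: 44.0
```

>>> apply_moves:
  targets:
    - [[4.5, 0, 0, 0, 0, 0, 0], [4.5, 0, 0, 0, 0, 0, 0], [4.5, 0, 0, 0, 0, 0, 0]]

```text
clock: 23.95
eef_pos: [0.5496, 0.3185, 0.2479]
ee_rot: [2.297, 2.143, -0.003]
force: [0.5, -0.6, -2.7]
opening: 0.0552
gripper_force: 44.0
```

Run:
```python
from look import *
s=manip.get_state(); x,y,z=s["eef_pos"]
C=np.array([.5455,.2518]); ey=np.array([.068,.998])
b=z-.0305
c,im=run("pics/w8.png",[(x,y,.028,b),(x,y,.028,b+.064),(*(C+.068*ey),.028,.004)])
q=comp(masks(im)["white"],proj(c,[x,y,b+.05])[0]); print(fitcyl(c,q,x,y,.028,b,b+.064))
```

```text
[0.5496 0.3185 0.2479] 23.95 [ 0.5 -0.6 -2.7] 0.055189356931135684
(array([0.54908547, 0.31675872]), np.float64(0.6809602125624742))
```

View pics/w8.png

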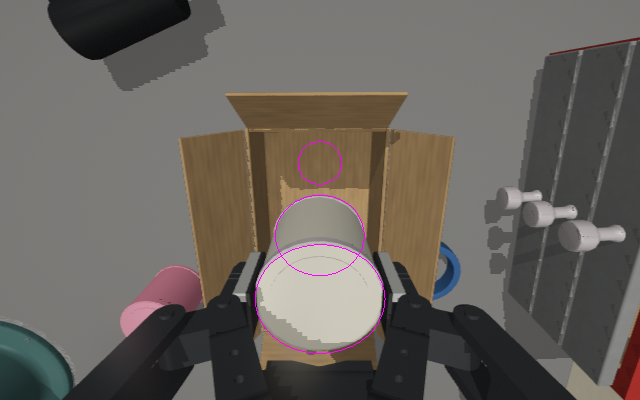

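White is held well above the +y slot, and the ring falls inside the carton. I lower it.

>>> apply_moves:
  targets:
    - [[4.5, 0, 0.1, -4, 0, 0, 0], [4.5, 0, 0.1, -8, 0, 0, 0], [4.5, 0, 0.1, -12, 0, 0, 0], [4.5, 0, 0.1, -15.5, 0, 0, 0], [4.5, 0, 0.1, -18, 0, 0, 0], [4.5, 0, 0.1, -19.5, 0, 0, 0], [4.5, 0, 0.1, -20.3, 0, 0, 0], [4.5, 0, 0.1, -20.8, 0, 0, 0], [4.5, 0, 0.1, -21, 0, 0, 0], [4.5, 0, 0.1, -21, 0, 0, 0]]

```text
clock: 25.0
eef_pos: [0.5507, 0.3215, 0.0395]
ee_rot: [2.295, 2.144, 0.003]
force: [-0.3, -0.5, -3.3]
opening: 0.0549
gripper_force: 44.0
```

>>> apply_moves:
  targets:
    - [[4.5, 0, 0, -0.1, 0, 0, 0], [4.5, 0, 0, -0.2, 0, 0, 0], [4.5, 0, 0, -0.3, 0, 0, 0], [4.5, 0, 0, -0.3, 0, 0, 0]]

```text
clock: 25.4
eef_pos: [0.5504, 0.3217, 0.0372]
ee_rot: [2.295, 2.145, 0.003]
force: [-2.3, -1.3, 4.2]
opening: 0.0548
gripper_force: 44.8
```

>>> apply_moves:
  targets:
    - [[4.5, 0, 0, 0.1, 0, 0, 0], [5.8, 0, 0, 0.1, 0, 0, 0], [6.3, 0, 0, 0.1, 0, 0, 0], [6.8, 0, 0, 0.1, 0, 0, 0], [7.2, 0, 0, 0.3, 0, 0, 0], [7.2, 0, 0, 3, 0, 0, 0], [7.2, 0, 0, 8, 0, 0, 0], [7.2, 0, 0, 13, 0, 0, 0], [7.2, 0, -2, 18, 0, 0, 0], [7.2, -1, -6, 20, 0, 0, 0]]

```text
clock: 26.4
eef_pos: [0.5428, 0.2636, 0.2414]
ee_rot: [2.291, 2.146, 0.015]
force: [0.1, -0.1, 1.1]
opening: 0.0718
gripper_force: 0.0
```

>>> apply_moves:
  targets:
    - [[8.5, -1, -5, 0, 0, 0, 0], [8.5, -2, -10, 0, 0, 0, 0], [8.5, -3, -15, 0, 0, 0, 0], [8.5, -4, -20, 0, 0, 0, 0], [8.5, -5, -25, 0, 0, 0, 0], [8.5, -6, -30, 0, 0, 0, 0], [8.5, -7, -35, 0, 0, 0, 0], [8.5, -8, -40, 0, 0, 0, 0], [8.5, -8, -45, -2, 0, 0, 0], [8.5, -8, -48, -4, 0, 0, 0]]

```text
clock: 27.4
eef_pos: [0.4605, -0.2221, 0.1973]
ee_rot: [2.293, 2.139, 0.003]
force: [0.4, 0.8, 0.3]
opening: 0.0847
gripper_force: 0.0
```

>>> apply_moves:
  targets:
    - [[8.5, 0, -1.5, 0, 0, 0, 0], [8.5, 0, -1.5, 0, 0, 0, 0], [8.5, 0, -1.5, 0, 0, 0, 0], [8.5, 0, -1.5, 0, 0, 0, 0]]

```text
clock: 27.8
eef_pos: [0.4604, -0.2328, 0.1963]
ee_rot: [2.293, 2.146, 0.001]
force: [-0.3, -0.2, 0.3]
opening: 0.0852
gripper_force: 0.0
```

```bash
cat >> meas.py <<'E'
def lid(c,im,color,p,z,r=.028):
    "centre of the coloured lid seen by the wrist camera: fit of a flat disc at height z to the brightest part"
    m=masks(im)[color]; q=comp(m,proj(c,[*p,z/2])[0]); V=cv2.cvtColor(im,cv2.COLOR_RGB2HSV)[...,2]
    t,_=cv2.threshold(V[q].reshape(-1,1),0,255,cv2.THRESH_OTSU)
    return fitcyl(c,q&(V>t),*p,r,z,z),fitcyl(c,q,*p,r,z-.064,z)
E
python3 - <<'E'
from look import *
from meas import *
Y,B=(.461,-.2605),(.43,-.033)
c,im=run("pics/w9.png",[(*p,.028,z) for p in (Y,B) for z in (0,.064)])
print("lid",lid(c,im,"yellow",Y,.064))
c,im=grab("scene"); print(tins(c,im,dict(yellow=Y,blue=B)))
c,im=grab("side"); print(tins(c,im,dict(yellow=Y,blue=B)))
E
```

```text
[ 0.4604 -0.2328  0.1963] 27.8 [-0.3 -0.2  0.3] 0.08517474893519414
lid ((array([ 0.46203806, -0.26177665]), np.float64(0.5767847837415321)), (array([ 0.46178278, -0.26147839]), np.float64(0.4493579183454737)))
{'yellow': (array([ 0.4597, -0.2603]), np.float64(0.84)), 'blue': (array([ 0.4066, -0.0173]), np.float64(0.46))}
{'yellow': (array([ 0.464 , -0.2597]), np.float64(0.9)), 'blue': (array([ 0.4607, -0.0046]), np.float64(0.45))}
```

>>> apply_moves:
  targets:
    - [[7.2, 0.1, -2.8, -2, 0, 0, 0], [7.2, 0.1, -2.8, -6, 0, 0, 0], [7.2, 0.1, -2.8, -10, 0, 0, 0], [7.2, 0.1, -2.8, -13.5, 0, 0, 0], [7.2, 0.1, -2.8, -15.5, 0, 0, 0], [7.2, 0.1, -2.8, -16.6, 0, 0, 0], [7.2, 0.1, -2.8, -16.6, 0, 0, 0], [6.5, 0.1, -2.8, -16.6, 0, 0, 0], [5.8, 0.1, -2.8, -16.6, 0, 0, 0], [4.5, 0.1, -2.8, -16.6, 0, 0, 0]]

```text
clock: 28.95
eef_pos: [0.4623, -0.2628, 0.0314]
ee_rot: [2.293, 2.142, 0.002]
force: [0.2, 0.5, 4.8]
opening: 0.0551
gripper_force: 43.1
```

>>> apply_moves:
  targets:
    - [[4.5, 0, 0, 0, 0, 0, 0], [4.5, 0, 0, 0, 0, 0, 0], [4.5, 0, 0, 0, 0, 0, 0], [4.5, 0, 0, 0, 0, 0, 0]]

```text
clock: 29.35
eef_pos: [0.4623, -0.2628, 0.0314]
ee_rot: [2.293, 2.142, 0.002]
force: [-0.4, 0.3, 6.6]
opening: 0.0547
gripper_force: 43.2
```

>>> apply_moves:
  targets:
    - [[4.5, 0, 0, 1, 0, 0, 0], [4.5, 0, 0, 4, 0, 0, 0], [4.5, 0, 0, 8, 0, 0, 0], [4.5, 0, 0, 12, 0, 0, 0], [4.5, 2.5, 1, 14, 0, 0, 0], [4.5, 6.5, 3, 14, 0, 0, 0], [4.5, 11, 4.5, 14, 0, 0, 0], [4.5, 14.5, 6, 14, 0, 0, 0], [4.5, 15.6, 6.5, 14, 0, 0, 0], [4.5, 15.6, 6.5, 14, 0, 0, 0]]

```text
clock: 30.35
eef_pos: [0.6176, -0.1958, 0.169]
ee_rot: [-2.293, -2.147, 0.0]
force: [-0.7, -0.7, -3.2]
opening: 0.0546
gripper_force: 43.8
```

>>> apply_moves:
  targets:
    - [[4.5, 0, 0, 0, 0, 0, 0], [4.5, 0, 0, 0, 0, 0, 0], [4.5, 0, 0, 0, 0, 0, 0]]

```text
clock: 30.65
eef_pos: [0.6154, -0.1976, 0.1693]
ee_rot: [-2.297, -2.143, 0.001]
force: [-0.5, -1.0, -2.7]
opening: 0.0548
gripper_force: 43.8
```

Run:
```python
from look import *
from meas import *
held('pics/w10.png','yellow',.0314)
B=(.43,-.033)
for n in ("scene","side"):
    c,im=grab(n); q=comp(masks(im)["blue"],proj(c,[*B,.032])[0]); u=np.argwhere(q)[:,::-1]; print(n,q.sum(),u.mean(0),u.min(0),u.max(0),back(c,u.mean(0),.035),tins(c,im,dict(blue=B)))
```

```text
[ 0.6154 -0.1976  0.1693] 30.65 [-0.5 -1.  -2.7] 0.054774702036724215
fit [ 0.6151 -0.1977] 0.69 tcp [ 0.6154 -0.1976  0.1693] 10361
scene 116 [289.76724138 179.68103448] [284 174] [295 187] [[ 0.41721718 -0.01660639  0.035     ]] {'blue': (array([ 0.4007, -0.0062]), np.float64(0.3))}
side 165 [304.24242424 221.86060606] [297 216] [312 228] [[ 0.44611492 -0.01919318  0.035     ]] {'blue': (array([ 0.4607, -0.0046]), np.float64(0.45))}
```

>>> apply_moves:
  targets:
    - [[4.5, 0.1, 0.1, -2, 0, 0, 0], [4.5, 0.1, 0.1, -3.5, 0, 0, 0], [4.5, 0.1, 0.1, -4, 0, 0, 0], [4.5, 0.1, 0.1, -4.3, 0, 0, 0], [4.5, 0.1, 0.1, -4.5, 0, 0, 0], [4.5, 0.1, 0.1, -4.7, 0, 0, 0], [4.5, 0.1, 0.1, -4.8, 0, 0, 0], [4.5, 0.1, 0.1, -4.8, 0, 0, 0], [4.5, 0.1, 0.1, -4.8, 0, 0, 0], [4.5, 0.1, 0.1, -4.8, 0, 0, 0]]

```text
clock: 31.8
eef_pos: [0.6182, -0.1961, 0.1219]
ee_rot: [2.295, 2.144, 0.001]
force: [-0.2, 0.0, -1.4]
opening: 0.055
gripper_force: 43.8
```

>>> apply_moves:
  targets:
    - [[4.5, 0, 0, -0.15, 0, 0, 0], [4.5, 0, 0, -0.3, 0, 0, 0], [5.8, 0, 0, -0.3, 0, 0, 0], [6.2, 0, 0, -0.3, 0, 0, 0], [6.8, 0, 0, -0.3, 0, 0, 0], [7.5, 0, 0, 0, 0, 0, 0], [7.5, 0, 0, 2, 0, 0, 0], [7.5, 0, 0, 5, 0, 0, 0], [7.5, 0, 2, 7, 0, 0, 0], [7.5, 0, 3, 7, 0, 0, 0]]

```text
clock: 32.8
eef_pos: [0.6203, -0.1659, 0.1959]
ee_rot: [2.291, 2.14, 0.007]
force: [0.3, -1.4, 0.8]
opening: 0.0754
gripper_force: 0.0
```

>>> apply_moves:
  targets:
    - [[7.5, 0, 0, 0, 0, 0, 0], [7.5, 0, 0, 0, 0, 0, 0], [7.5, 0, 0, 0, 0, 0, 0], [7.5, 0, 0, 0, 0, 0, 0], [7.5, 0, 0, 0, 0, 0, 0], [7.5, 0, 0, 0, 0, 0, 0], [7.5, 0, 0, 0, 0, 0, 0], [7.5, 0, 0, 0, 0, 0, 0], [7.5, 0, 0, 0, 0, 0, 0]]

```text
clock: 33.7
eef_pos: [0.6178, -0.1659, 0.1913]
ee_rot: [2.296, 2.145, 0.0]
force: [-0.2, -0.1, -0.3]
opening: 0.0754
gripper_force: 0.0
```

Run:
```python
from look import *
onpan('pics/w11.png','yellow',.0078)
c=pose("wrist"); im=cv2.imread("pics/w11_raw.png")[:,:,::-1].copy(); from meas import lid
print("lid",lid(c,im,"yellow",(.618,-.196),.151))
u=np.argwhere(comp(masks(im)["blue"],proj(c,[.43,-.033,.04])[0]))[:,::-1]; print(u.mean(0),u.min(0),u.max(0),proj(c,[[.43,-.033,.064],[.43,-.033,0]]))
```

```text
[ 0.6178 -0.1659  0.1913] 33.7 [-0.2 -0.1 -0.3] 0.07541505403780478
pan fit (array([ 0.62435864, -0.22881006]), np.float64(0.24211662007748516)) 1543
lid ((array([ 0.63356213, -0.17930261]), np.float64(0.04193971166448231)), (array([ 0.62427258, -0.20010522]), np.float64(0.05072540813269025)))
[76.4481203  49.04160401] [42 12] [111  86] [[ 74.37158744  48.66514505]
 [122.87933959  57.88118963]]
```

Run:
```python
from look import *
c=pose("wrist"); im=cv2.imread("pics/w11_raw.png")[:,:,::-1].copy()
hsv=cv2.cvtColor(im,cv2.COLOR_RGB2HSV).astype(int)
m=(hsv[...,0]>18)&(hsv[...,0]<34)&(hsv[...,1]>120)&(hsv[...,2]>60)
n,l,st,ce=cv2.connectedComponentsWithStats(m.astype(np.uint8)); print([(st[k].tolist(),ce[k].round(0).tolist()) for k in range(1,n) if st[k,4]>150])
for b in (.0872,): 
  for z in (b,b+.064): print(proj(c,cyl(.618,-.196,.028,z,z)[:40]).min(0),proj(c,cyl(.618,-.196,.028,z,z)[:40]).max(0))
print([hsv[v,322].tolist() for v in range(200,320,10)])
```

```text
[([468, 0, 71, 102, 3096], [492.0, 55.0]), ([287, 202, 71, 43, 1505], [322.0, 220.0]), ([283, 232, 79, 70, 4334], [322.0, 267.0]), ([273, 339, 28, 23, 491], [287.0, 350.0])]
[290.38183206 201.4754114 ] [353.14472158 258.6744671 ]
[282.23625182 233.37792167] [363.06240349 303.64711243]
[[0, 10, 132], [23, 139, 161], [23, 140, 162], [10, 16, 148], [24, 143, 191], [25, 143, 208], [25, 145, 208], [25, 147, 207], [25, 148, 207], [25, 149, 207], [25, 150, 206], [23, 33, 101]]
```

Yellow is centred on the pan: its lid spans 283–362 × 232–302 px against a predicted 282–363 × 233–304. I carry it to the middle slot.

>>> apply_moves:
  targets:
    - [[7.5, 0, -3, 0, 0, 0, 0], [7.5, 0, -3, -2.5, 0, 0, 0], [7.5, 0, -3, -5, 0, 0, 0], [7.5, 0, -3, -6.7, 0, 0, 0], [7.5, 0, -3, -7.1, 0, 0, 0], [7.5, 0, -3, -7.1, 0, 0, 0], [6.5, 0, -3, -7.1, 0, 0, 0], [5.9, 0, -3, -7.1, 0, 0, 0], [4.5, 0, -3, -7.1, 0, 0, 0], [4.5, 0, -3, -7.1, 0, 0, 0]]

```text
clock: 34.75
eef_pos: [0.6187, -0.1961, 0.1215]
ee_rot: [2.294, 2.143, 0.002]
force: [1.0, -0.4, 0.8]
opening: 0.055
gripper_force: 43.8
```

>>> apply_moves:
  targets:
    - [[4.5, 0, 0, 0, 0, 0, 0], [4.5, 0, 0, 0, 0, 0, 0], [4.5, 0, 0, 0, 0, 0, 0], [4.5, 0, 0, 1, 0, 0, 0], [4.5, 0, 0, 3, 0, 0, 0], [4.5, 0, 0, 6.5, 0, 0, 0], [4.5, 0, 0, 10, 0, 0, 0], [4.5, -0.5, 2, 12.5, 0, 0, 0], [4.5, -1, 6, 13, 0, 0, 0], [4.5, -1.5, 10, 13, 0, 0, 0]]

```text
clock: 35.75
eef_pos: [0.6024, -0.0956, 0.2521]
ee_rot: [2.297, 2.142, 0.001]
force: [0.2, 0.7, -2.9]
opening: 0.0548
gripper_force: 43.8
```

>>> apply_moves:
  targets:
    - [[4.5, -0.7, 4.5, 0, 0, 0, 0], [4.5, -1.4, 9, 0, 0, 0, 0], [4.5, -2.2, 13.5, 0, 0, 0, 0], [4.5, -3, 18, 0, 0, 0, 0], [4.5, -3.8, 22.5, 0, 0, 0, 0], [4.5, -4.6, 27, 0, 0, 0, 0], [4.5, -5.4, 31.5, 0, 0, 0, 0], [4.5, -5.8, 34.8, 0, 0, 0, 0], [4.5, -5.8, 34.8, 0, 0, 0, 0], [4.5, -5.8, 34.8, 0, 0, 0, 0]]

```text
clock: 36.75
eef_pos: [0.5434, 0.2523, 0.2494]
ee_rot: [-2.293, -2.147, 0.005]
force: [-0.1, 0.1, -3.9]
opening: 0.0547
gripper_force: 43.8
```

>>> apply_moves:
  targets:
    - [[4.5, 0, 0, 0, 0, 0, 0], [4.5, 0, 0, 0, 0, 0, 0], [4.5, 0, 0, 0, 0, 0, 0]]

```text
clock: 37.05
eef_pos: [0.5449, 0.2509, 0.2502]
ee_rot: [2.298, 2.143, -0.001]
force: [-0.1, -0.3, -2.2]
opening: 0.0548
gripper_force: 43.8
```

Run:
```python
from look import *
from meas import *
c,im=grab("scene"); cv2.imwrite("pics/s12.png",im[:,:,::-1])
m=masks(im); q=comp(m["white"],proj(c,[.550,.3205,.06])[0]); u=np.argwhere(q)[:,::-1]; print(q.sum(),u.min(0),u.max(0),proj(c,cyl(.550,.3205,.028,.068,.068)[:40]).min(0),proj(c,cyl(.550,.3205,.028,.068,.068)[:40]).max(0))
u=np.argwhere(comp(m["blue"],proj(c,[.43,-.033,.032])[0]))[:,::-1]; print("blue",len(u),u.min(0),u.max(0),tins(c,im,dict(blue=(.43,-.033))))
```

```text
341 [385 144] [405 168] [387.81963359 143.60565994] [404.87657025 157.09218814]
blue 181 [280 174] [295 187] {'blue': (array([ 0.4066, -0.0173]), np.float64(0.46))}
```

>>> apply_moves:
  targets:
    - [[4.5, 0, 0, -4, 0, 0, 0], [4.5, 0, 0, -8, 0, 0, 0], [4.5, 0, 0, -12, 0, 0, 0], [4.5, 0, 0, -15.5, 0, 0, 0], [4.5, 0, 0, -18, 0, 0, 0], [4.5, 0, 0, -19.5, 0, 0, 0], [4.5, 0, 0, -20.3, 0, 0, 0], [4.5, 0, 0, -20.8, 0, 0, 0], [4.5, 0, 0, -20.8, 0, 0, 0]]

```text
clock: 38.0
eef_pos: [0.5454, 0.2523, 0.0429]
ee_rot: [2.296, 2.144, 0.002]
force: [-0.4, 0.2, -1.9]
opening: 0.0549
gripper_force: 43.8
```

>>> apply_moves:
  targets:
    - [[4.5, 0, 0, -0.1, 0, 0, 0], [4.5, 0, 0, -0.2, 0, 0, 0], [4.5, 0, 0, -0.3, 0, 0, 0], [4.5, 0, 0, -0.3, 0, 0, 0]]

```text
clock: 38.4
eef_pos: [0.5449, 0.2522, 0.0397]
ee_rot: [2.295, 2.145, 0.001]
force: [1.1, -0.6, -2.9]
opening: 0.0548
gripper_force: 43.8
```

>>> apply_moves:
  targets:
    - [[4.5, 0, 0, -0.1, 0, 0, 0], [4.5, 0, 0, -0.2, 0, 0, 0], [4.5, 0, 0, -0.2, 0, 0, 0]]

```text
clock: 38.7
eef_pos: [0.545, 0.2523, 0.0386]
ee_rot: [2.296, 2.145, 0.001]
force: [-3.2, -1.0, 5.0]
opening: 0.0548
gripper_force: 44.5
```

>>> apply_moves:
  targets:
    - [[4.5, 0, 0, 0.1, 0, 0, 0], [5.8, 0, 0, 0.1, 0, 0, 0], [6.3, 0, 0, 0.1, 0, 0, 0], [6.8, 0, 0, 0.1, 0, 0, 0], [7.2, 0, 0, 0.3, 0, 0, 0], [7.2, 0, 0, 3, 0, 0, 0], [7.2, 0, 0, 8, 0, 0, 0], [7.2, 0, 0, 13, 0, 0, 0], [7.2, 0, -2, 18, 0, 0, 0], [7.2, -1, -6, 20, 0, 0, 0]]

```text
clock: 39.7
eef_pos: [0.5379, 0.1943, 0.2433]
ee_rot: [2.29, 2.146, 0.014]
force: [0.4, -0.4, 1.2]
opening: 0.0724
gripper_force: 0.0
```

>>> apply_moves:
  targets:
    - [[8.5, -2.5, -4, 0, 0, 0, 0], [8.5, -5, -8, 0, 0, 0, 0], [8.5, -7.5, -12, 0, 0, 0, 0], [8.5, -9, -16, 0, 0, 0, 0], [8.5, -10.5, -20, -2, 0, 0, 0], [8.5, -10.5, -20, -4, 0, 0, 0], [8.5, -10.5, -20, -4, 0, 0, 0], [8.5, -10.5, -20, -4, 0, 0, 0], [8.5, -10.5, -20, -4, 0, 0, 0]]

```text
clock: 40.6
eef_pos: [0.4308, -0.0073, 0.1985]
ee_rot: [2.294, 2.145, 0.002]
force: [-0.8, 0.9, 0.2]
opening: 0.085
gripper_force: 0.0
```

```bash
cat >> meas.py <<'E'
def disc(c,m,p,z,r=.028):
    "disc at height z from the bounding box of the largest nearby blob of its lid"
    q=comp(m,proj(c,[*p,z])[0]); u=np.argwhere(q)[:,::-1].astype(float); k=back(c,u,z)[:,:2].astype(np.float32); return cv2.minEnclosingCircle(k),len(u)
E
python3 - <<'E'
from look import *
from meas import *
B=(.43,-.033)
c,im=run("pics/w13.png",[(*B,.028,z) for z in (0,.064)]); m=masks(im)["blue"]
V=cv2.cvtColor(im,cv2.COLOR_RGB2HSV)[...,2]
for t in (60,150): print(disc(c,m&(V>t),B,.064))
E
```

```text
[ 0.4308 -0.0073  0.1985] 40.6 [-0.8  0.9  0.2] 0.08497287423448217
(((0.4312438368797302, -0.03457629680633545), 0.02738627977669239), 2204)
(((0.4312438368797302, -0.03457629680633545), 0.02738627977669239), 2204)
```

>>> apply_moves:
  targets:
    - [[7.8, 0, -2.7, -2, 0, 0, 0], [7.8, 0, -2.7, -6, 0, 0, 0], [7.8, 0, -2.7, -10, 0, 0, 0], [7.8, 0, -2.7, -13.5, 0, 0, 0], [7.8, 0, -2.7, -15.5, 0, 0, 0], [7.8, 0, -2.7, -16.8, 0, 0, 0], [7.8, 0, -2.7, -16.8, 0, 0, 0], [6.5, 0, -2.7, -16.8, 0, 0, 0], [5.8, 0, -2.7, -16.8, 0, 0, 0], [4.5, 0, -2.7, -16.8, 0, 0, 0]]

```text
clock: 41.65
eef_pos: [0.4316, -0.0349, 0.031]
ee_rot: [2.293, 2.143, 0.004]
force: [0.0, 1.1, 3.9]
opening: 0.0549
gripper_force: 42.3
```

>>> apply_moves:
  targets:
    - [[4.5, 0, 0, 0, 0, 0, 0], [4.5, 0, 0, 0, 0, 0, 0], [4.5, 0, 0, 0, 0, 0, 0], [4.5, 0, 0, 0, 0, 0, 0]]

```text
clock: 42.05
eef_pos: [0.4316, -0.0349, 0.031]
ee_rot: [2.294, 2.143, 0.004]
force: [0.4, 0.7, 6.9]
opening: 0.0549
gripper_force: 42.6
```

>>> apply_moves:
  targets:
    - [[4.5, 0, 0, 1, 0, 0, 0], [4.5, 0, 0, 4, 0, 0, 0], [4.5, 0, 0, 8, 0, 0, 0], [4.5, 0, 0, 12, 0, 0, 0], [4.5, 2, -2, 14, 0, 0, 0], [4.5, 5.5, -5, 14, 0, 0, 0], [4.5, 9, -8, 14, 0, 0, 0], [4.5, 12.5, -11, 14, 0, 0, 0], [4.5, 16, -14, 14, 0, 0, 0], [4.5, 18.6, -16.1, 14, 0, 0, 0]]

```text
clock: 43.05
eef_pos: [0.6169, -0.198, 0.1692]
ee_rot: [2.297, 2.143, -0.001]
force: [-0.0, -0.0, -1.8]
opening: 0.0553
gripper_force: 43.5
```

>>> apply_moves:
  targets:
    - [[4.5, 0, 0, 0, 0, 0, 0], [4.5, 0, 0, 0, 0, 0, 0], [4.5, 0, 0, 0, 0, 0, 0], [4.5, 0, 0, 0, 0, 0, 0]]

```text
clock: 43.45
eef_pos: [0.6146, -0.1949, 0.1692]
ee_rot: [-2.294, -2.145, 0.001]
force: [0.1, -0.7, -3.3]
opening: 0.0548
gripper_force: 43.7
```

Run:
```python
from look import *
from meas import *
s=manip.get_state(); x,y,z=s["eef_pos"]; zt=z-.031+.064
c,im=run("pics/w14.png",[]); V=cv2.cvtColor(im,cv2.COLOR_RGB2HSV)[...,2]
print(disc(c,masks(im)["blue"]&(V>100),(x,y),zt))
```

```text
[ 0.6146 -0.1949  0.1692] 43.45 [ 0.1 -0.7 -3.3] 0.05481312597905694
(((0.6142517328262329, -0.19465355575084686), 0.02780994400382042), 10612)
```

>>> apply_moves:
  targets:
    - [[4.5, 0.1, -0.1, -2, 0, 0, 0], [4.5, 0.1, -0.1, -3.5, 0, 0, 0], [4.5, 0.1, -0.1, -4, 0, 0, 0], [4.5, 0.1, -0.1, -4.3, 0, 0, 0], [4.5, 0.1, -0.1, -4.5, 0, 0, 0], [4.5, 0.1, -0.1, -4.7, 0, 0, 0], [4.5, 0.1, -0.1, -4.8, 0, 0, 0], [4.5, 0.1, -0.1, -4.8, 0, 0, 0], [4.5, 0.1, -0.1, -4.8, 0, 0, 0], [4.5, 0.1, -0.1, -4.8, 0, 0, 0]]

```text
clock: 44.5
eef_pos: [0.6172, -0.197, 0.1218]
ee_rot: [2.295, 2.144, 0.001]
force: [-0.2, 0.5, -0.3]
opening: 0.0546
gripper_force: 43.7
```

>>> apply_moves:
  targets:
    - [[4.5, 0, 0, -0.1, 0, 0, 0], [4.5, 0, 0, -0.1, 0, 0, 0], [5.8, 0, 0, -0.1, 0, 0, 0], [6.2, 0, 0, -0.1, 0, 0, 0], [6.8, 0, 0, -0.1, 0, 0, 0], [7.5, 0, 0, 0, 0, 0, 0], [7.5, 0, 0, 2, 0, 0, 0], [7.5, 0, 0, 5, 0, 0, 0], [7.5, 0, 2, 7, 0, 0, 0], [7.5, 0, 3, 7, 0, 0, 0]]

```text
clock: 45.5
eef_pos: [0.6192, -0.1669, 0.1957]
ee_rot: [2.291, 2.14, 0.006]
force: [0.4, -0.8, -0.6]
opening: 0.0748
gripper_force: 0.0
```

>>> apply_moves:
  targets:
    - [[7.5, 0, 0, 0, 0, 0, 0], [7.5, 0, 0, 0, 0, 0, 0], [7.5, 0, 0, 0, 0, 0, 0], [7.5, 0, 0, 0, 0, 0, 0], [7.5, 0, 0, 0, 0, 0, 0], [7.5, 0, 0, 0, 0, 0, 0], [7.5, 0, 0, 0, 0, 0, 0], [7.5, 0, 0, 0, 0, 0, 0], [7.5, 0, 0, 0, 0, 0, 0]]

```text
clock: 46.4
eef_pos: [0.6168, -0.1669, 0.1914]
ee_rot: [2.296, 2.145, 0.0]
force: [-0.7, 0.5, -0.3]
opening: 0.075
gripper_force: 0.0
```

Run:
```python
from look import *
from meas import *
c,im=run("pics/w15.png",[]); V=cv2.cvtColor(im,cv2.COLOR_RGB2HSV)[...,2]
for t in (60,120,150): print(disc(c,masks(im)["blue"]&(V>t),(.618,-.196),.152))
```

```text
[ 0.6168 -0.1669  0.1914] 46.4 [-0.7  0.5 -0.3] 0.07500297388028868
(((0.616735577583313, -0.19772882759571075), 0.027815544977784157), 4321)
(((0.616735577583313, -0.19772882759571075), 0.027815544977784157), 4321)
(((0.616735577583313, -0.19772882759571075), 0.027815544977784157), 4321)
```

Blue is centred within 2 mm. I carry it to the -y slot.

>>> apply_moves:
  targets:
    - [[7.5, 0, -3, 0, 0, 0, 0], [7.5, 0, -3, -2.5, 0, 0, 0], [7.5, 0, -3, -5, 0, 0, 0], [7.5, 0, -3, -6.7, 0, 0, 0], [7.5, 0, -3, -7.1, 0, 0, 0], [7.5, 0, -3, -7.1, 0, 0, 0], [6.5, 0, -3, -7.1, 0, 0, 0], [5.9, 0, -3, -7.1, 0, 0, 0], [4.5, 0, -3, -7.1, 0, 0, 0], [4.5, 0, -3, -7.1, 0, 0, 0]]

```text
clock: 47.45
eef_pos: [0.6177, -0.1971, 0.1215]
ee_rot: [2.294, 2.143, 0.002]
force: [1.2, -0.2, 0.7]
opening: 0.0548
gripper_force: 43.7
```

>>> apply_moves:
  targets:
    - [[4.5, 0, 0, 0, 0, 0, 0], [4.5, 0, 0, 0, 0, 0, 0], [4.5, 0, 0, 0, 0, 0, 0], [4.5, 0, 0, 1, 0, 0, 0], [4.5, 0, 0, 3, 0, 0, 0], [4.5, 0, 0, 6.5, 0, 0, 0], [4.5, 0, 0, 10, 0, 0, 0], [4.5, -0.5, 2, 12.5, 0, 0, 0], [4.5, -1, 6, 13, 0, 0, 0], [4.5, -1.5, 10, 13, 0, 0, 0]]

```text
clock: 48.45
eef_pos: [0.6016, -0.0966, 0.2523]
ee_rot: [2.297, 2.141, 0.001]
force: [0.6, 0.2, -2.4]
opening: 0.0545
gripper_force: 43.8
```

>>> apply_moves:
  targets:
    - [[4.5, -0.8, 4.5, 0, 0, 0, 0], [4.5, -1.7, 9, 0, 0, 0, 0], [4.5, -2.6, 13.5, 0, 0, 0, 0], [4.5, -3.6, 18, 0, 0, 0, 0], [4.5, -4.6, 22.5, 0, 0, 0, 0], [4.5, -5.6, 26, 0, 0, 0, 0], [4.5, -6.1, 28.1, 0, 0, 0, 0], [4.5, -6.1, 28.1, 0, 0, 0, 0], [4.5, -6.1, 28.1, 0, 0, 0, 0], [4.5, -6.1, 28.1, 0, 0, 0, 0]]

```text
clock: 49.45
eef_pos: [0.5405, 0.1831, 0.25]
ee_rot: [2.296, 2.144, -0.002]
force: [0.8, -0.2, -2.4]
opening: 0.0549
gripper_force: 43.8
```

Run:
```python
from look import *
from meas import *
c,im=run("pics/w16.png",[]); m=masks(im)
print(disc(c,m["yellow"],(.545,.252),.068),disc(c,m["white"],(.55,.32),.068))
```

```text
[0.5405 0.1831 0.25  ] 49.45 [ 0.8 -0.2 -2.4] 0.0548586896731246
(((0.5449604988098145, 0.254347026348114), 0.027090085670351982), 2248) (((0.5500314235687256, 0.3212171792984009), 0.029464321210980415), 3089)
```

>>> apply_moves:
  targets:
    - [[4.5, 0, 0, -4, 0, 0, 0], [4.5, 0, 0, -8, 0, 0, 0], [4.5, 0, 0, -12, 0, 0, 0], [4.5, 0, 0, -15.5, 0, 0, 0], [4.5, 0, 0, -18, 0, 0, 0], [4.5, 0, 0, -19.5, 0, 0, 0], [4.5, 0, 0, -20.3, 0, 0, 0], [4.5, 0, 0, -20.8, 0, 0, 0], [4.5, 0, 0, -21.1, 0, 0, 0], [4.5, 0, 0, -21.1, 0, 0, 0]]

```text
clock: 50.5
eef_pos: [0.5416, 0.1843, 0.0402]
ee_rot: [2.295, 2.144, 0.002]
force: [-0.6, -0.2, -2.7]
opening: 0.055
gripper_force: 43.8
```

>>> apply_moves:
  targets:
    - [[4.5, 0, 0, -0.1, 0, 0, 0], [4.5, 0, 0, -0.2, 0, 0, 0], [4.5, 0, 0, -0.2, 0, 0, 0]]

```text
clock: 50.8
eef_pos: [0.541, 0.1843, 0.0377]
ee_rot: [2.295, 2.145, 0.001]
force: [-0.5, 1.2, -2.5]
opening: 0.0552
gripper_force: 43.8
```

>>> apply_moves:
  targets:
    - [[4.5, 0, 0, -0.1, 0, 0, 0], [4.5, 0, 0, -0.2, 0, 0, 0], [4.5, 0, 0, -0.2, 0, 0, 0]]

```text
clock: 51.1
eef_pos: [0.5411, 0.1843, 0.0371]
ee_rot: [2.296, 2.145, 0.001]
force: [-3.7, -0.1, 8.8]
opening: 0.0547
gripper_force: 44.9
```

>>> apply_moves:
  targets:
    - [[4.5, 0, 0, 0.1, 0, 0, 0], [5.8, 0, 0, 0.1, 0, 0, 0], [6.3, 0, 0, 0.1, 0, 0, 0], [6.8, 0, 0, 0.1, 0, 0, 0], [7.2, 0, 0, 0.3, 0, 0, 0], [7.2, 0, 0, 3, 0, 0, 0], [7.2, 0, 0, 8, 0, 0, 0], [7.2, 0, 0, 13, 0, 0, 0], [7.2, 0, 0, 18, 0, 0, 0], [7.2, 0, 0, 22, 0, 0, 0]]

```text
clock: 52.1
eef_pos: [0.5414, 0.1843, 0.259]
ee_rot: [2.294, 2.144, 0.005]
force: [0.5, 0.5, 0.0]
opening: 0.0719
gripper_force: 0.0
```

>>> apply_moves:
  targets:
    - [[0, -2, -4, 4, 0, 0, 0], [0, -3, -8, 8, 0, 0, 0], [0, -3, -8, 10, 0, 0, 0], [0, -3, -8, 10, 0, 0, 0], [0, -3, -8, 10, 0, 0, 0], [0, -3, -8, 10, 0, 0, 0], [0, -3, -8, 10, 0, 0, 0]]

```text
clock: 52.8
eef_pos: [0.51, 0.1045, 0.3532]
ee_rot: [-2.293, -2.144, 0.004]
force: [0.1, 0.0, 0.2]
opening: -0.0001
gripper_force: 0.0
```

Run:
```python
from look import *
from meas import *
c,im=run("pics/w17.png",[]); m=masks(im)
print(disc(c,m["yellow"],(.545,.252),.068),disc(c,m["white"],(.55,.32),.068),disc(c,m["blue"],(.541,.184),.068))
sc=pose("scene"); print(back(sc,[(313,130),(399,90),(385,206),(313,146)],.05).round(3))
cc,ii=grab("scene"); cv2.imwrite("pics/s17.png",ii[:,:,::-1])
o=np.hstack([cv2.resize(cv2.imread("pics/w17.png"),(480,300)),cv2.resize(ii[80:220,280:430,::-1],(320,300))]); cv2.imwrite("pics/c17.png",o)
```

```text
[0.51   0.1045 0.3532] 52.8 [0.1 0.  0.2] -0.00010375451567952946
(((0.5451533794403076, 0.2529568672180176), 0.026667682453989983), 970) (((0.5481007099151611, 0.2956830859184265), 0.009195261634886265), 27) (((0.5409834384918213, 0.18479232490062714), 0.02715718187391758), 1348)
[[0.305 0.162 0.05 ]
 [0.34  0.533 0.05 ]
 [0.68  0.157 0.05 ]
 [0.361 0.12  0.05 ]]
```

View pics/c17.png

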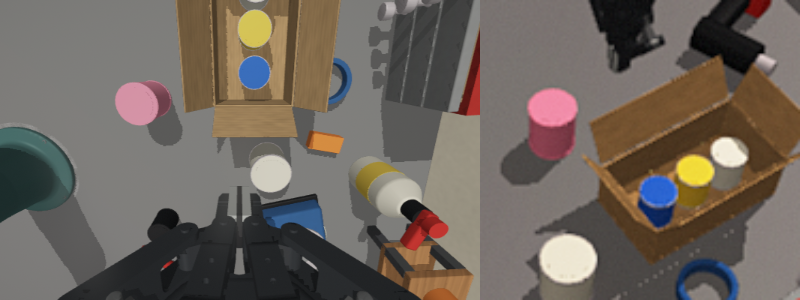

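All three tins stand upright in the carton, which is open; the picture also shows the big white tin just beyond the -y end. I fold the -y end flap first.

>>> apply_moves:
  targets:
    - [[0, 2.2, -4.2, 0, 0, 0, 0], [0, 2.2, -4.2, -4, 0, 0, 0], [0, 2.2, -4.2, -8, 0, 0, 0], [0, 2.2, -4.2, -12, 0, 0, 0], [0, 2.2, -4.2, -16, 0, 0, 0], [0, 2.2, -4.2, -19.5, 0, 0, 0], [0, 2.2, -4.2, -22, 0, 0, 0], [0, 2.2, -4.2, -22.8, 0, 0, 0], [0, 2.2, -4.2, -22.8, 0, 0, 0]]

```text
clock: 53.8
eef_pos: [0.5313, 0.0622, 0.1254]
ee_rot: [-2.293, -2.143, 0.005]
force: [0.8, -0.3, 0.3]
opening: 0.0002
gripper_force: 0.0
```

>>> apply_moves:
  targets:
    - [[0, 0.1, 1.5, 0, 0, 0, 0], [0, 0.2, 3, 0, 0, 0, 0], [0, 0.3, 4.5, 0, 0, 0, 0], [0, 0.4, 6, 0, 0, 0, 0], [0, 0.5, 7.5, 0, 0, 0, 0], [0, 0.6, 9, 0, 0, 0, 0], [0, 0.7, 10.5, -1, 0, 0, 0], [0, 0.8, 11.5, -2, 0, 0, 0], [0, 0.8, 12, -2.7, 0, 0, 0], [0, 0.8, 12, -3, 0, 0, 0]]

```text
clock: 54.8
eef_pos: [0.5396, 0.1826, 0.0953]
ee_rot: [-2.294, -2.144, 0.004]
force: [0.3, 0.4, -0.3]
opening: -0.0003
gripper_force: 0.2
```

>>> apply_moves:
  targets:
    - [[0, 0, 0, -0.15, 0, 0, 0], [0, 0, 0, -0.3, 0, 0, 0], [0, 0, 0, -0.3, 0, 0, 0]]

```text
clock: 55.1
eef_pos: [0.5408, 0.1816, 0.0943]
ee_rot: [2.296, 2.144, -0.0]
force: [0.9, -0.1, -0.4]
opening: 0.0
gripper_force: 0.0
```

>>> apply_moves:
  targets:
    - [[0, 0, 0, -0.15, 0, 0, 0], [0, 0, 0, -0.3, 0, 0, 0], [0, 0, 0, -0.4, 0, 0, 0], [0, 0, 0, -0.4, 0, 0, 0]]

```text
clock: 55.5
eef_pos: [0.5413, 0.1819, 0.0918]
ee_rot: [2.295, 2.144, 0.001]
force: [-2.6, -1.8, 7.7]
opening: 0.0004
gripper_force: 3.9
```

The flap is down flat, with contact at 7.7 N. Next is the +y end flap.

>>> apply_moves:
  targets:
    - [[0, 0, 0, 4, 0, 0, 0], [0, 0, 0, 9, 0, 0, 0], [0, 0, 0, 14, 0, 0, 0], [0, 0.3, 4, 16, 0, 0, 0], [0, 0.6, 9, 16, 0, 0, 0], [0, 1, 14, 16, 0, 0, 0], [0, 1.3, 19, 16, 0, 0, 0], [0, 1.6, 24, 16, 0, 0, 0], [0, 1.8, 27.5, 16, 0, 0, 0], [0, 1.8, 27.5, 16, 0, 0, 0]]

```text
clock: 56.5
eef_pos: [0.5578, 0.4618, 0.2493]
ee_rot: [-2.29, -2.148, -0.001]
force: [-0.2, -0.9, 0.2]
opening: -0.0001
gripper_force: 0.0
```

>>> apply_moves:
  targets:
    - [[0, 0, 0, 0, 0, 0, 0], [0, 0, 0, -4, 0, 0, 0], [0, 0, 0, -8, 0, 0, 0], [0, 0, 0, -11, 0, 0, 0], [0, 0, 0, -12.5, 0, 0, 0], [0, 0, 0, -12.5, 0, 0, 0]]

```text
clock: 57.1
eef_pos: [0.5574, 0.4544, 0.1223]
ee_rot: [-2.297, -2.143, 0.009]
force: [0.9, -0.4, -0.0]
opening: 0.0001
gripper_force: 0.0
```

>>> apply_moves:
  targets:
    - [[0, -0.1, -2.5, 0, 0, 0, 0], [0, -0.3, -4.5, 0, 0, 0, 0], [0, -0.4, -6, 0, 0, 0, 0], [0, -0.5, -7.5, 0, 0, 0, 0], [0, -0.6, -9, 0, 0, 0, 0], [0, -0.7, -10.5, 0, 0, 0, 0], [0, -0.8, -12, -1, 0, 0, 0], [0, -0.9, -13, -2, 0, 0, 0], [0, -0.9, -13.5, -2.7, 0, 0, 0], [0, -0.9, -13.5, -3, 0, 0, 0]]

```text
clock: 58.1
eef_pos: [0.5486, 0.3206, 0.0931]
ee_rot: [-2.296, -2.143, 0.005]
force: [0.4, -0.3, -0.4]
opening: -0.0001
gripper_force: 0.2
```

>>> apply_moves:
  targets:
    - [[0, 0, 0, -0.1, 0, 0, 0], [0, 0, 0, -0.2, 0, 0, 0], [0, 0, 0, -0.3, 0, 0, 0], [0, 0, 0, -0.3, 0, 0, 0]]

```text
clock: 58.5
eef_pos: [0.5499, 0.3226, 0.0924]
ee_rot: [2.295, 2.145, 0.001]
force: [-0.2, 0.1, -0.1]
opening: -0.0002
gripper_force: 0.0
```

>>> apply_moves:
  targets:
    - [[0, 0, 0, -0.1, 0, 0, 0], [0, 0, 0, -0.2, 0, 0, 0], [0, 0, 0, -0.2, 0, 0, 0]]

```text
clock: 58.8
eef_pos: [0.5501, 0.3226, 0.0919]
ee_rot: [2.296, 2.145, 0.002]
force: [-2.0, -1.2, 6.9]
opening: -0.0003
gripper_force: 3.3
```

Run:
```python
from h import *
d=np.load("pics/w8.npz"); c=(cam("wrist"),d["R"],d["p"]); sc=pose("scene")
# cabinet top near-left corner: scene (409,239)?; wrist left edge line (545,55)->(508,290)
for z in (0,.05,.1,.15): print(z,back(c,[(505,195),(545,55),(508,290)],z)[:,:2].round(3).tolist(),back(sc,[(409,236),(494,172),(432,213),(444,190)],z)[:,:2].round(3).tolist())
```

```text
0 [[0.797, 0.258], [0.821, 0.428], [0.822, 0.104]] [[0.787, 0.17], [0.784, 0.57], [0.772, 0.286], [0.734, 0.38]]
0.05 [[0.766, 0.276], [0.787, 0.425], [0.787, 0.142]] [[0.8, 0.144], [0.796, 0.527], [0.785, 0.255], [0.748, 0.346]]
0.1 [[0.735, 0.295], [0.753, 0.422], [0.753, 0.181]] [[0.812, 0.119], [0.809, 0.485], [0.797, 0.225], [0.762, 0.311]]
0.15 [[0.704, 0.313], [0.719, 0.419], [0.719, 0.219]] [[0.824, 0.093], [0.821, 0.442], [0.81, 0.194], [0.777, 0.277]]
```

>>> apply_moves:
  targets:
    - [[0, 0, 0, 4, 0, 0, 0], [0, 0, 0, 9, 0, 0, 0], [0, 0, 0, 14, 0, 0, 0], [0, 3, -2, 16, 0, 0, 0], [0, 7, -4, 16, 0, 0, 0], [0, 11, -6, 16, 0, 0, 0], [0, 14.3, -8.1, 16, 0, 0, 0], [0, 14.3, -8.1, 16, 0, 0, 0], [0, 14.3, -8.1, 16, 0, 0, 0]]

```text
clock: 59.7
eef_pos: [0.6931, 0.2404, 0.2496]
ee_rot: [-2.297, -2.142, 0.001]
force: [-0.7, 1.2, 0.2]
opening: -0.0
gripper_force: 0.0
```

>>> apply_moves:
  targets:
    - [[0, 0, 0, -4, 0, 0, 0], [0, 0, 0, -8, 0, 0, 0], [0, 0, 0, -11, 0, 0, 0], [0, 0, 0, -12.2, 0, 0, 0], [0, 0, 0, -12.2, 0, 0, 0]]

```text
clock: 60.2
eef_pos: [0.6902, 0.2416, 0.1257]
ee_rot: [-2.293, -2.144, 0.007]
force: [-0.6, 0.1, 0.5]
opening: -0.0001
gripper_force: 0.0
```

>>> apply_moves:
  targets:
    - [[0, -1.8, 0.1, 0, 0, 0, 0], [0, -3.3, 0.2, 0, 0, 0, 0], [0, -4.8, 0.3, 0, 0, 0, 0], [0, -6, 0.4, 0, 0, 0, 0], [0, -7.3, 0.5, 0, 0, 0, 0], [0, -8.8, 0.6, 0, 0, 0, 0], [0, -10.3, 0.7, -0.3, 0, 0, 0], [0, -11.3, 0.8, -1.2, 0, 0, 0], [0, -11.5, 0.8, -2, 0, 0, 0], [0, -11.5, 0.8, -2.6, 0, 0, 0]]

```text
clock: 61.2
eef_pos: [0.5769, 0.2491, 0.1014]
ee_rot: [-2.295, -2.145, 0.001]
force: [-0.8, 0.2, 0.3]
opening: 0.0002
gripper_force: 0.3
```

>>> apply_moves:
  targets:
    - [[0, 0, 0, -0.1, 0, 0, 0], [0, 0, 0, -0.2, 0, 0, 0], [0, 0, 0, -0.3, 0, 0, 0], [0, 0, 0, -0.3, 0, 0, 0]]

```text
clock: 61.6
eef_pos: [0.5782, 0.249, 0.0993]
ee_rot: [2.296, 2.144, 0.0]
force: [-0.3, 0.1, 0.1]
opening: -0.0001
gripper_force: 0.0
```

>>> apply_moves:
  targets:
    - [[0, 0, 0, -0.1, 0, 0, 0], [0, 0, 0, -0.2, 0, 0, 0], [0, 0, 0, -0.3, 0, 0, 0], [0, 0, 0, -0.3, 0, 0, 0]]

```text
clock: 62.0
eef_pos: [0.5778, 0.2491, 0.0962]
ee_rot: [2.296, 2.145, 0.0]
force: [-0.3, -0.8, -0.1]
opening: -0.0001
gripper_force: 0.0
```

>>> apply_moves:
  targets:
    - [[0, 0, 0, -0.1, 0, 0, 0], [0, 0, 0, -0.2, 0, 0, 0], [0, 0, 0, -0.2, 0, 0, 0]]

```text
clock: 62.3
eef_pos: [0.5778, 0.2491, 0.096]
ee_rot: [2.295, 2.145, 0.0]
force: [-4.0, -1.4, 7.7]
opening: -0.0001
gripper_force: 4.3
```

The far flap is flat. Now the near flap.

>>> apply_moves:
  targets:
    - [[0, 0, 0, 4, 0, 0, 0], [0, 0, 0, 9, 0, 0, 0], [0, 0, 0, 14, 0, 0, 0], [0, -4, 0.3, 16, 0, 0, 0], [0, -8, 0.6, 16, 0, 0, 0], [0, -12, 0.9, 16, 0, 0, 0], [0, -16, 1.2, 16, 0, 0, 0], [0, -18, 1.3, 16, 0, 0, 0], [0, -18, 1.3, 16, 0, 0, 0], [0, -18, 1.3, 16, 0, 0, 0]]

```text
clock: 63.3
eef_pos: [0.398, 0.2623, 0.2546]
ee_rot: [2.294, 2.145, 0.002]
force: [0.4, 0.5, -0.8]
opening: -0.0
gripper_force: 0.0
```

>>> apply_moves:
  targets:
    - [[0, 0, 0, -4, 0, 0, 0], [0, 0, 0, -8, 0, 0, 0], [0, 0, 0, -11, 0, 0, 0], [0, 0, 0, -12.5, 0, 0, 0], [0, 0, 0, -12.5, 0, 0, 0]]

```text
clock: 63.8
eef_pos: [0.3968, 0.2607, 0.1261]
ee_rot: [-2.296, -2.143, 0.009]
force: [-0.1, 0.2, 0.6]
opening: 0.0002
gripper_force: 0.0
```

>>> apply_moves:
  targets:
    - [[0, 1.8, -0.1, 0, 0, 0, 0], [0, 3.3, -0.2, 0, 0, 0, 0], [0, 4.8, -0.3, 0, 0, 0, 0], [0, 6, -0.4, 0, 0, 0, 0], [0, 7.3, -0.5, 0, 0, 0, 0], [0, 8.8, -0.6, 0, 0, 0, 0], [0, 10.3, -0.7, -0.3, 0, 0, 0], [0, 11.2, -0.8, -1.2, 0, 0, 0], [0, 11.3, -0.8, -2, 0, 0, 0], [0, 11.3, -0.8, -2.6, 0, 0, 0]]

```text
clock: 64.8
eef_pos: [0.5104, 0.2538, 0.1019]
ee_rot: [-2.296, -2.144, 0.002]
force: [0.6, 0.2, 0.7]
opening: -0.0002
gripper_force: 0.3
```

>>> apply_moves:
  targets:
    - [[0, 0, 0, -0.15, 0, 0, 0], [0, 0, 0, -0.3, 0, 0, 0], [0, 0, 0, -0.4, 0, 0, 0], [0, 0, 0, -0.4, 0, 0, 0]]

```text
clock: 65.2
eef_pos: [0.5105, 0.2542, 0.0994]
ee_rot: [2.295, 2.145, 0.0]
force: [0.9, 0.8, -0.4]
opening: -0.0003
gripper_force: 0.0
```

>>> apply_moves:
  targets:
    - [[0, 0, 0, -0.1, 0, 0, 0], [0, 0, 0, -0.2, 0, 0, 0], [0, 0, 0, -0.3, 0, 0, 0], [0, 0, 0, -0.4, 0, 0, 0], [0, 0, 0, -0.4, 0, 0, 0]]

```text
clock: 65.7
eef_pos: [0.5111, 0.2543, 0.096]
ee_rot: [2.296, 2.145, 0.001]
force: [-0.8, 0.1, 4.9]
opening: -0.0001
gripper_force: 2.3
```

Flat. I retract to a clear pose and take the final look, the last of the 14 allowed views.

>>> apply_moves:
  targets:
    - [[0, 0, 0, 4, 0, 0, 0], [0, 0, 0, 9, 0, 0, 0], [0, 0, 0, 14, 0, 0, 0], [0, -2, 4, 18, 0, 0, 0], [0, -5, 8, 22, 0, 0, 0], [0, -9, 11, 24, 0, 0, 0], [0, -13, 14, 24, 0, 0, 0], [0, -13, 18, 24, 0, 0, 0], [0, -13, 18, 24, 0, 0, 0], [0, -13, 18, 24, 0, 0, 0]]

```text
clock: 66.7
eef_pos: [0.3798, 0.4353, 0.3349]
ee_rot: [2.292, 2.148, -0.001]
force: [0.0, 0.0, -0.3]
opening: -0.0003
gripper_force: 0.0
```

Run:
```python
from h import *
s=manip.get_state(); print(s["eef_pos"],s["clock"],s["force"])
_,a=grab("scene"); _,b=grab("side")
o=np.vstack([cv2.resize(a[80:320,160:460],(700,300) if 0 else (375,300)),cv2.resize(b[80:320,160:460],(375,300))])
cv2.imwrite("pics/final.png",np.hstack([o[:300],o[300:]])[:,:,::-1])
```

```text
[0.37983463 0.43529988 0.33487641] 66.7 [ 0.04776698  0.03732311 -0.33537299]
```

View pics/final.png

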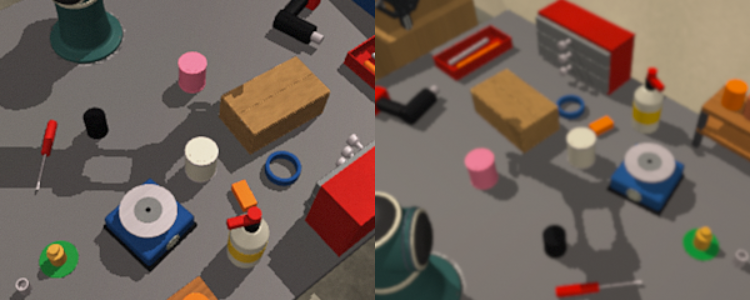

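The carton at (275,105) is closed flat, the weight stands on its mat at (57,257), the pan is empty, and the bystanders look unmoved.

```bash
python3 -c "
from bench import manip
print(manip.hand_in())"
```

```text
the job is handed in; nothing more can be done
None
```

The job is handed in: check weight, then the white, yellow and blue tins (no red tin was there) weighed in order, weight back on its mat, all three tins in the carton and the carton closed, at about 67 s on the robot's clock; the judge gave no result.

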